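Fetch the boxed-in specimen pot to the balance

ROBOT

A 6-joint arm with a two-finger parallel gripper is mounted at the origin on the work surface. World frame = base frame: x ahead of the robot, y to its left, z up, the work surface at z = 0. Lengths are in m, angles in rad, forces in N, time in s.
With the tool pointing down it reaches from about 0.375 to 0.925 m from the base axis. Payload 5.7 kg.
Tool frame: the origin (TCP) lies between the finger pads; the fingertips stand 17 mm ahead of it and the grasp point (between the pads) lies 2 mm behind it; z points along the fingers, y is the line along which they close (so a half turn about z gives the same grasp; the last joint's range is limited). The gripper opens to 88 mm and grips with 3 to 60 N. Pads are 20 mm wide; open, the fingers measure 115 mm over their backs; the gripper's body (75 mm by 178 mm) begins 61 mm behind the grasp point.
Start: joints at [1.173, 0.359, 1.51, -0, 1.272, -0.115], TCP at [0.167, 0.576, 0.24] pointing down, gripper open.
Joint ranges: [-2.97, 2.97], [-1.01, 2.36], [0.21, 2.38], [-0.96, 4.11], [0.2, 2.71], [-2.98, 2.98]. Speed limits (rad/s): [2.39, 2.39, 3.14, 3.14, 3.14, 3.14].

INTERFACE

Orientations are given as a unit quaternion [w, x, y, z].
In Python, from bench import robot gives the robot as it stands.
- The arm moves only by the tool arm_command, never from a script. Its argument "deltas" is one flat list of numbers, 7 for each row, row after row: the opening, from 0 (shut) to 1 (fully open), then the shift along the tool's x, y, z normalised to -1 to 1, where 1 is 0.3 m, then the turn, a rotation vector about the tool's x, y, z normalised to -1 to 1, where 1 is 2 rad. A call has 1 to 8 rows; each row is the pose to reach, as a shift and turn from the pose commanded when the call began, along the tool's axes at that moment; what a row does not reach only later rows make up. A row lasts 1/12 s, in which the tool goes at most 41.7 mm and 7.16 degrees, less where a joint would pass 70% of its speed; a pose out of reach is approached as far as the arm can. A call with a number of a shift or a turn outside -1 to 1 is refused whole. A call with a gripper value outside its range is refused whole. The fingers move at their own pace and stop on an object; "grip_force" is the grip in N (left out, the last holds). Time passes only in rows, so rows that repeat a pose let the fingers close. It gives the time, the measured TCP pose, the force, the opening and the grip force at its end, in the units of the state.
- robot.get_obs(): the state, without advancing time (a new reading comes with each control period).
- robot.get_image(name): name is "scene" or "top" or "wrist"; returns a dict with "img" (420x560x3 uint8, red, green, blue), "vfov" (degrees; the focal length in pixels is half the picture's height over the tangent of half this angle, whatever the lens; pixels are square), "cx", "cy" (the principal point, pixels), "T" (4x4, takes a point from camera to world coordinates). Camera axes: x right, y down, z forward; pixel columns grow to the right and rows downward; lengths in m; the calibration is good to about 2 mm. A picture is of the moment at which its call begins. There is no depth.
- robot.sign_off(): hands the job in; it is judged then, once.
The state is a dict: "time": time; "joint_pos": joint angles; "dq": joint speeds; "joint_efforts": joint torques, N m; "tcp_pos": TCP position; "tool_rot": TCP orientation; "force": force on the tool from outside, world axes, zero at the start; "moment": the same for the moment, N m; "finger_gap": opening from 0.0 (shut) to 1.0 (fully open); "finger_force": force on a finger pad.
Only numpy, scipy, OpenCV 4.12 (cv2) and the standard library are available. Lean on these libraries where they do the work, as an engineer would, in place of code of your own. Each camera call takes 0.05 s, during which the arm holds its last target. There are 200 camera calls.

TASK

The low specimen pot is boxed in at the back of the grey storage caddy by three taller bottles: first stand all three upright in the empty steel spill tray and let go of them, leaving the pot where it is. Then lift the pot out and set it on the middle of the balance's round pan, and only after that put each bottle back upright on the very spot in the caddy where it stood at the start. Keep the bottles and the pot upright throughout, set them down gently rather than dropping them, and leave the little vial in the caddy undisturbed.

Things in the scene. Friction and masses are not known exactly. Their poses are not given: they have to be found in the camera images.
- pot: Low, wide specimen pot: clear glass with a flat white lid of the same width, a plain upright cylinder 48 mm in diameter and 34 mm high, about 90 g. Stands on the caddy's floor at the back, with a tall bottle at its left, at its right and in front of it, its side about 10 to 30 mm from theirs. Origin: centre of its underside; z up.
- reagent_bottle: Round amber glass bottle with sloping shoulders, narrow neck and black cap: body 50 mm in diameter and straight up to 70 mm, cap 29 mm in diameter, 104 mm high overall, about 220 g. Starts on one of the caddy's three dark discs. Origin: centre of its underside; z up.
- square_bottle: Square white plastic bottle with a round grey cap: body 46 x 46 mm and straight up to 80 mm, its faces along its x and y axes (at the start within 2 degrees of the caddy's), cap 32 mm in diameter, 96 mm high overall, about 160 g. Starts on one of the caddy's three dark discs. Origin: centre of its underside; z up.
- slim_jar: Slim straight clear glass jar with a white lid nearly flush with the side: 39 mm in diameter up to 78 mm, lid 41 mm in diameter, 92 mm high overall, about 150 g. Starts on one of the caddy's three dark discs. Origin: centre of its underside; z up.
- vial: Small amber vial with a black cap, 24 mm in diameter and 42 mm high, standing loose in the caddy's front left corner (a rubber bung 30 mm wide and 24 mm high stands in the front right one). Not to be disturbed. Origin: centre of its underside.
- caddy: Storage caddy: fixed shallow grey tray, 200 (its x) x 240 mm (its y), floor 4 mm thick, 4 mm walls 16 mm high. Three dark discs 58 mm wide on its floor mark the bottles' places: front (-28, 0), left (40, 64), right (40, -64) mm in its axes; the pot is near (40, 0). All start within 4 mm of these; which bottle is on which disc varies. Origin: centre of the underside, on the table.
- tray: Spill tray, the side area: a fixed, shallow, empty open stainless-steel tray 270 mm (its x) by 130 mm (its y), floor 4 mm thick, walls 4 mm thick with their top 16 mm above the table; room for the three bottles in a row along its x. To the left or the right of the caddy. Origin: centre of the underside, on the table.
- balance: Laboratory balance, fixed: a flat white case 40 mm high with a display at the front and a round flat steel pan 120 mm in diameter, the pan's top 50 mm above the table. On the other side of the caddy from the spill tray. Origin: on the table, straight under the centre of the pan; z up.

How it is judged:
By the outcome, as a careful person would: the job done as asked, in the order asked, and still so for the second after the job is handed in, with the robot touching nothing.
It also fails if it takes over 131 s, if anything falls off the work surface, if the arm or the gripper's body presses on something with over 40 N, if the wrist force passes 120 N, or if a joint passes its speed limit or range.

## Working session

There is one attempt and no reset: what is moved stays moved. The work goes in short steps, Python scripts to look and compute and a tool call to move; the robot and the scene stay as the last step left them, time stands still between calls to the robot, and variables do not carry over. Pictures are saved under pics/ and viewed, at most 14 in all, crops included, and the job is handed in when it is done.

Besides the shell and the picture viewer there is one more tool, called after "Emit:" by a JSON object that holds its "api" and its "payload". arm_command: Moves the arm, as the interface text tells. Scaled input: -1 to 1 covers 0.3 m each way for a shift and 2 rad each way for a turn. Its arguments: {"type":"object","properties":{"deltas":{"type":"array","items":{"type":"number","minimum":-1,"maximum":1}},"grip_force":{"type":"number"}},"required":["deltas"]}

```bash
mkdir -p pics; ls; python3 - <<'E'
from bench import robot
import cv2,numpy as np
o=robot.get_obs(); print({k:np.round(v,4).tolist() for k,v in o.items()})
for n in("top","scene"):
    d=robot.get_image(n); cv2.imwrite(f"pics/{n}0.png",d["img"][:,:,::-1]); print(n,d["vfov"],d["cx"],d["cy"],np.round(d["T"],4).tolist())
E
```

```text
pics
{'time': 0.0, 'joint_pos': [1.1729, 0.3595, 1.5114, 0.0, 1.2725, -0.1151], 'dq': [0.0002, -0.0015, -0.0009, -0.0003, -0.0003, 0.0005], 'joint_efforts': [0.001, -51.5372, -27.0735, 0.0675, 0.0347, -0.0001], 'tcp_pos': [0.1672, 0.5756, 0.2388], 'tool_rot': [-0.0002, 0.141, 0.99, -0.0008], 'force': [0.2169, 0.06, -0.0675], 'moment': [0.0026, 0.0011, 0.0088], 'finger_force': 0.0, 'finger_gap': 1.0021}
top 57.62127418459389 279.73092875621813 205.3456506454761 [[0.0269, -0.9965, 0.0793, 0.4967], [-0.9993, -0.0248, 0.0267, -0.0048], [-0.0247, -0.0799, -0.9965, 0.9259], [0.0, 0.0, 0.0, 1.0]]
scene 49.70573086360375 282.32849202389053 206.37990744218345 [[-0.7891, 0.3577, -0.4994, 1.0677], [0.6143, 0.4521, -0.6468, 0.625], [-0.0057, -0.8171, -0.5765, 0.5971], [0.0, 0.0, 0.0, 1.0]]
```

```bash
python3 - <<'E'
import cv2
a=cv2.imread("pics/top0.png"); cv2.imwrite("pics/top0b.png",cv2.resize(a,(784,588),interpolation=cv2.INTER_CUBIC))
E
```

```text
(no output)
```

View pics/top0.png

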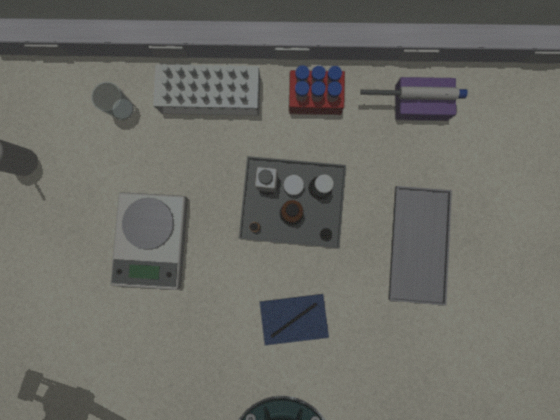

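View pics/scene0.png

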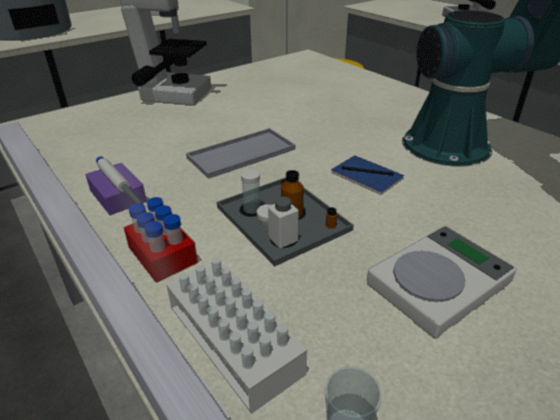

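The top view shows the caddy around (293,203). The square bottle is on the left disc (266,178), the slim jar on the right (324,185), the reagent bottle at the front (292,211), and the pot lid at (293,185). The tray is on the right around (420,245), and the balance pan on the left around (148,223). The scene view agrees. Next I'll enlarge the crops to measure.

```bash
cat >h.py <<'E'
import numpy as np,cv2
from bench import robot
def cam(n):
    d=robot.get_image(n); return d
def ray(d,u,v,z):
    f=210/np.tan(np.radians(d["vfov"]/2)); T=np.array(d["T"])
    r=T[:3,:3]@np.array([(u-d["cx"])/f,(v-d["cy"])/f,1]); o=T[:3,3]
    return (o+r*(z-o[2])/r[2])[:2]
def proj(d,p):
    f=210/np.tan(np.radians(d["vfov"]/2)); T=np.array(d["T"])
    c=T[:3,:3].T@(np.array(p)-T[:3,3]); return np.array([d["cx"]+f*c[0]/c[2],d["cy"]+f*c[1]/c[2]])
def crop(d,u0,v0,w,h,s,name):
    a=d["img"][v0:v0+h,u0:u0+w,::-1].astype(float)
    a=np.clip(a*1.6,0,255).astype(np.uint8)
    a=cv2.resize(a,(w*s,h*s),interpolation=cv2.INTER_CUBIC)
    for u in range(-(-u0//10)*10,u0+w,10):
        x=int((u-u0+.5)*s); cv2.line(a,(x,0),(x,8),(0,255,255),1); cv2.putText(a,str(u),(x-10,20),0,.35,(0,255,255),1)
    for v in range(-(-v0//10)*10,v0+h,10):
        y=int((v-v0+.5)*s); cv2.line(a,(0,y),(8,y),(0,255,255),1); cv2.putText(a,str(v),(10,y+4),0,.35,(0,255,255),1)
    cv2.imwrite(f"pics/{name}.png",a)
E
python3 - <<'E'
from h import *
d=cam("top"); crop(d,235,150,115,100,6,"caddy"); crop(d,105,180,350,130,2,"sides")
E
```

```text
(no output)
```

View pics/caddy.png

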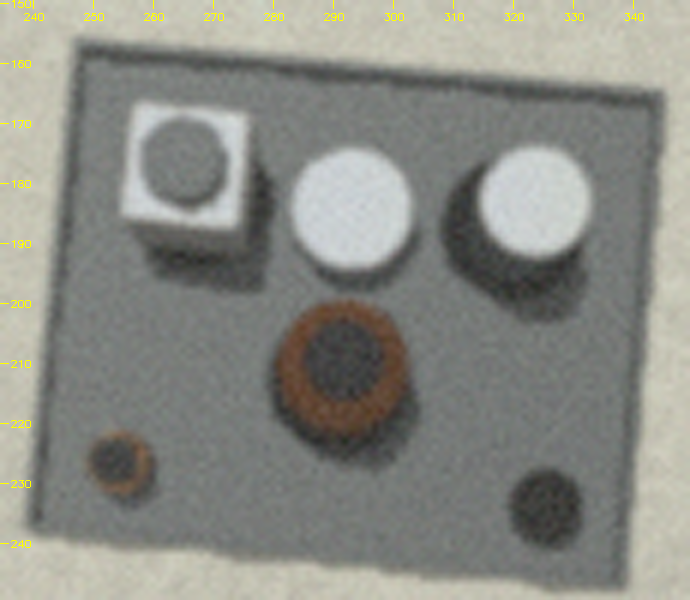

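View pics/sides.png

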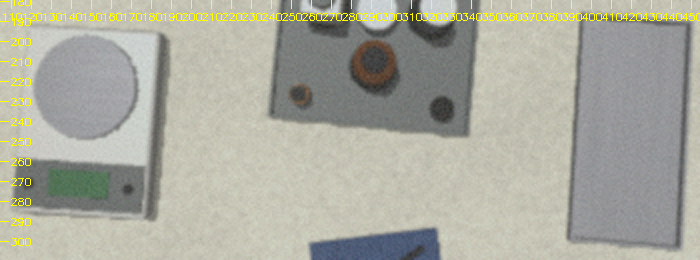

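```bash
python3 - <<'E'
from h import *
d=cam("top")
c=lambda x,y,z,u0=235,v0=150,s=6: np.round(ray(d,u0+(x+.5)/s-.5,v0+(y+.5)/s-.5,z),4)
for n,x,y,z in [("sqcap",185,162,.1),("sqbody",187,165,.084),("pot",352,208,.038),("jar",535,202,.096),("reagcap",344,360,.108),("vial",115,460,.046),("bung",546,508,.028)]: print(n,c(x,y,z))
C=np.array([c(x,y,.016) for x,y in[(78,42),(665,92),(627,590),(30,533)]]); print("caddy",C,C.mean(0))
m=C.mean(0); ax=(C[0]+C[1]-C[2]-C[3]); th=np.arctan2(ax[1],ax[0]); ay=C[0]+C[3]-C[1]-C[2];print("th",th,np.arctan2(-ay[0],ay[1]))
for p in[(-.028,0),(.04,.064),(.04,-.064),(.04,0)]: print(p,m+np.array([[np.cos(th),-np.sin(th)],[np.sin(th),np.cos(th)]])@p)
print("pan",ray(d,147.5,223,.05))
t=np.array([ray(d,u,v,.016) for u,v in[(396,187),(451,190),(445,303),(389,300)]]);print("tray",t,t.mean(0))
S=[c(x,y,.084) for x,y in[(135,103),(247,112),(243,230),(123,215)]];print("sq",S)
E
```

```text
sqcap [0.6247 0.0504]
sqbody [0.6261 0.0507]
pot [ 0.6177 -0.0113]
jar [ 0.6136 -0.0774]
reagcap [ 0.5533 -0.0092]
vial [0.5169 0.0774]
bung [ 0.503  -0.0898]
caddy [[ 0.6856  0.1007]
 [ 0.6704 -0.1355]
 [ 0.4718 -0.1232]
 [ 0.4877  0.1131]] [ 0.578875 -0.011225]
th -0.06221468670832499 -0.0657253016148418
(-0.028, 0) [ 0.55092917 -0.00948411]
(0.04, 0.064) [0.62277678 0.0501642 ]
(0.04, -0.064) [ 0.61481844 -0.07758816]
(0.04, 0) [ 0.61879761 -0.01371198]
pan [0.51780687 0.32352384]
tray [[ 0.61984244 -0.2562337 ]
 [ 0.61574617 -0.38578451]
 [ 0.35153354 -0.36976369]
 [ 0.35438574 -0.24078032]] [ 0.48537697 -0.31314056]
sq [array([0.6489, 0.0707]), array([0.6465, 0.0289]), array([0.6023, 0.0292]), array([0.6068, 0.0739])]
```

```bash
cat >>h.py <<'E'
from scipy.spatial.transform import Rotation as R
TH=-.063
def plan(*pts,yaw=TH):
    o=robot.get_obs(); w,x,y,z=o["tool_rot"]; r=R.from_quat([x,y,z,w]); p=np.array(o["tcp_pos"])
    g=R.from_matrix([[-np.cos(yaw),-np.sin(yaw),0],[-np.sin(yaw),np.cos(yaw),0],[0,0,-1]])
    print("t %.2f"%o["time"],"tcp",np.round(p,4),"rel turn",np.round((r.inv()*g).as_rotvec()/2,4),"F",np.round(o["force"],1),"gap %.3f"%o["finger_gap"],"q",np.round(o["joint_pos"],2))
    for q in pts: print(np.round(q,4),"->",np.round(r.inv().apply(np.array(q)-p)/.3,4))
E
python3 -c "
from h import *
plan((.36,.30,.24),(.55,-.01,.24))"
```

```text
t 0.20 tcp [0.1673 0.5758 0.2391] rel turn [-6.000e-04 -1.000e-04 -1.099e-01] F [-0.2 -0.1  0. ] gap 0.997 q [ 1.17  0.36  1.51 -0.    1.27 -0.12]
[0.36 0.3  0.24] -> [-0.8734 -0.7035 -0.0022]
[ 0.55 -0.01  0.24] -> [-1.7699e+00 -1.5191e+00 -1.3000e-03]
```

Emit:
{"api": "arm_command", "payload": {"deltas": [1, -0.08, -0.069, 0, 0, 0, -0.03, 1, -0.2, -0.17, 0, 0, 0, -0.06, 1, -0.32, -0.28, 0, 0, 0, -0.09, 1, -0.44, -0.38, 0, 0, 0, -0.11, 1, -0.55, -0.475, 0, 0, 0, -0.11, 1, -0.66, -0.57, 0, 0, 0, -0.11, 1, -0.75, -0.65, 0, 0, 0, -0.11, 1, -0.75, -0.65, 0, 0, 0, -0.11]}}

```text
time: 0.87
tcp_pos: [0.3306, 0.3223, 0.2396]
tool_rot: [0.0, 0.032, 0.999, -0.001]
force: [0.0, 1.6, 0.7]
finger_gap: 1.003
finger_force: 0.0
```

```bash
python3 -c "
from h import *
plan((.55,-.01,.24),(.50,-.01,.26))"
```

```text
t 0.87 tcp [0.3306 0.3223 0.2396] rel turn [-0.001   0.0004 -0.0008] F [0.  1.6 0.7] gap 1.003 q [ 0.62  0.16  1.79 -0.    1.19 -0.88]
[ 0.55 -0.01  0.24] -> [-0.8012 -1.0582  0.0013]
[ 0.5  -0.01  0.26] -> [-0.635  -1.0691 -0.0655]
```

Emit:
{"api": "arm_command", "payload": {"deltas": [1, -0.06, -0.1, 0, 0, 0, 0, 1, -0.13, -0.2, 0, 0, 0, 0, 1, -0.2, -0.31, -0.02, 0, 0, 0, 1, -0.27, -0.42, -0.04, 0, 0, 0, 1, -0.34, -0.53, -0.06, 0, 0, 0, 1, -0.4, -0.64, -0.06, 0, 0, 0, 1, -0.46, -0.72, -0.06, 0, 0, 0, 1, -0.46, -0.72, -0.06, 0, 0, 0]}}

```text
time: 1.53
tcp_pos: [0.4565, 0.0977, 0.258]
tool_rot: [0.001, 0.033, 0.999, -0.001]
force: [0.6, -0.2, 0.3]
finger_gap: 1.001
finger_force: 0.0
```

Emit:
{"api": "arm_command", "payload": {"deltas": [1, -0.06, -0.1, 0, 0, 0, 0, 1, -0.11, -0.2, 0, 0, 0, 0, 1, -0.17, -0.3, 0, 0, 0, 0, 1, -0.18, -0.35, 0, 0, 0, 0, 1, -0.18, -0.35, 0, 0, 0, 0]}}

```text
time: 1.95
tcp_pos: [0.5015, -0.0087, 0.2575]
tool_rot: [0.0, 0.033, 0.999, -0.001]
force: [0.5, -0.3, 0.0]
finger_gap: 1.0
finger_force: 0.0
```

```bash
python3 -c "
from h import *
plan((.552,-.01,.16))
d=cam('wrist');print(d['vfov'],d['cx'],d['cy'],np.round(d['T'],3).tolist())
a=d['img'][:,:,::-1];cv2.imwrite('pics/w1.png',a)
for n,p in dict(sq=(.6247,.0504,.1),pot=(.6177,-.0113,.038),jar=(.6136,-.0774,.096),reag=(.5533,-.0092,.108)).items(): print(n,proj(d,p).round(1))
"
```

```text
t 1.95 tcp [ 0.5015 -0.0087  0.2575] rel turn [-0.0005  0.0001 -0.0013] F [ 0.5 -0.3  0. ] gap 1.000 q [-0.15  0.2   1.69 -0.    1.25 -1.66]
[ 0.552 -0.01   0.16 ] -> [-0.1682  0.0072  0.325 ]
67.82474237978559 270.8110276001284 208.35630653502537 [[0.065, 0.958, 0.279, 0.425], [0.998, -0.062, -0.019, -0.003], [-0.001, 0.279, -0.96, 0.402], [0.0, 0.0, 0.0, 1.0]]
sq [331.4 301.8]
pot [274.6 272.6]
jar [215.6 297.6]
reag [273.5 248.3]
```

View pics/w1.png

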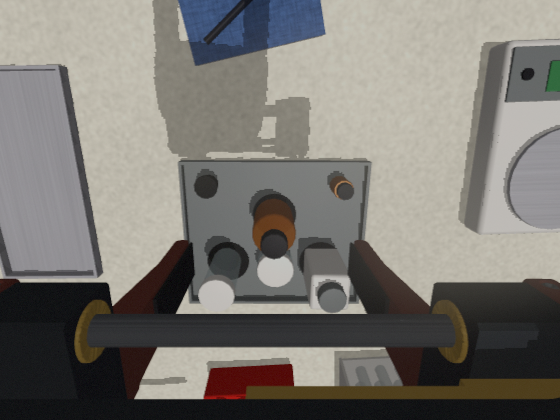

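The wrist view shows the reagent cap at (274,244), the jar lid at (217,293), the square cap at (332,297) and the pot lid at (275,268). These match the top-camera estimates to within about 4 mm in x and 1 mm in y. I'll start with the reagent bottle.

Emit:
{"api": "arm_command", "payload": {"deltas": [1, -0.08, 0.004, 0.05, 0, 0, 0, 1, -0.165, 0.0085, 0.15, 0, 0, 0, 1, -0.165, 0.0085, 0.26, 0, 0, 0, 1, -0.165, 0.0085, 0.37, 0, 0, 0, 1, -0.165, 0.0085, 0.47, 0, 0, 0, 1, -0.165, 0.0085, 0.56, 0, 0, 0, 1, -0.165, 0.0085, 0.63, 0, 0, 0, 1, -0.165, 0.0085, 0.658, 0, 0, 0]}}

```text
time: 2.67
tcp_pos: [0.5472, -0.0048, 0.0574]
tool_rot: [-0.003, 0.031, 1.0, 0.001]
force: [-1.4, -0.1, -0.1]
finger_gap: 1.0
finger_force: 0.0
```

Emit:
{"api": "arm_command", "payload": {"deltas": [0.65, 0, 0, 0, 0, 0, 0, 0.6, 0, 0, 0, 0, 0, 0, 0.55, 0, 0, 0, 0, 0, 0, 0.5, 0, 0, 0, 0, 0, 0, 0.45, 0, 0, 0, 0, 0, 0, 0.45, 0, 0, 0, 0, 0, 0, 0.45, 0, 0, 0, 0, 0, 0, 0.45, 0, 0, 0, 0, 0, 0], "grip_force": 20}}

```text
time: 3.33
tcp_pos: [0.5508, -0.0072, 0.0613]
tool_rot: [0.001, 0.031, 1.0, -0.0]
force: [-0.6, -1.4, 7.0]
finger_gap: 0.564
finger_force: 20.0
```

```bash
python3 -c "
from h import *
c=lambda a:(np.array([.485,-.313])+a*np.array([np.cos(.06),-np.sin(.06)])).tolist()
plan((.551,-.0095,.06),(*c(-.085),.2),(*c(0),.2),(*c(.085),.2))"
```

```text
t 3.33 tcp [ 0.5508 -0.0072  0.0613] rel turn [-0.0002  0.0009  0.0001] F [-0.6 -1.4  7. ] gap 0.564 q [-0.14  0.51  1.79 -0.    0.84 -1.65]
[ 0.551  -0.0095  0.06  ] -> [-0.001  -0.0075  0.0042]
[ 0.4002 -0.3079  0.2   ] -> [ 0.4375 -1.032  -0.4628]
[ 0.485 -0.313  0.2  ] -> [ 0.1542 -1.0312 -0.4623]
[ 0.5698 -0.3181  0.2   ] -> [-0.1292 -1.0304 -0.4618]
```

Emit:
{"api": "arm_command", "payload": {"deltas": [0.45, 0, 0, -0.02, 0, 0, 0, 0.45, 0, 0, -0.07, 0, 0, 0, 0.45, 0, 0, -0.15, 0, 0, 0, 0.45, 0, 0, -0.24, 0, 0, 0, 0.45, 0, 0, -0.32, 0, 0, 0, 0.45, 0, 0, -0.38, 0, 0, 0, 0.45, 0.03, -0.07, -0.4, 0, 0, 0, 0.45, 0.07, -0.17, -0.4, 0, 0, 0]}}

```text
time: 4.0
tcp_pos: [0.5278, -0.0556, 0.1827]
tool_rot: [0.002, 0.03, 1.0, 0.0]
force: [0.2, -0.7, -2.4]
finger_gap: 0.566
finger_force: 20.0
```

Emit:
{"api": "arm_command", "payload": {"deltas": [0.45, 0.05, -0.12, 0, 0, 0, 0, 0.45, 0.1, -0.24, 0, 0, 0, 0, 0.45, 0.155, -0.36, 0, 0, 0, 0, 0.45, 0.21, -0.48, 0, 0, 0, 0, 0.45, 0.26, -0.6, 0, 0, 0, 0, 0.45, 0.31, -0.72, 0, 0, 0, 0, 0.45, 0.35, -0.81, 0, 0, 0, 0, 0.45, 0.37, -0.86, 0, 0, 0, 0]}}

```text
time: 4.67
tcp_pos: [0.397, -0.3097, 0.1804]
tool_rot: [-0.0, 0.033, 0.999, -0.0]
force: [0.3, 0.2, -3.0]
finger_gap: 0.564
finger_force: 20.0
```

Emit:
{"api": "arm_command", "payload": {"deltas": [0.45, 0, 0, 0.04, 0, 0, 0, 0.45, 0, 0, 0.11, 0, 0, 0, 0.45, 0, 0, 0.19, 0, 0, 0, 0.45, 0, 0, 0.26, 0, 0, 0, 0.45, 0, 0, 0.32, 0, 0, 0, 0.45, 0, 0, 0.36, 0, 0, 0, 0.45, 0, 0, 0.38, 0, 0, 0, 0.45, 0, 0, 0.38, 0, 0, 0]}}

```text
time: 5.33
tcp_pos: [0.3981, -0.3061, 0.0652]
tool_rot: [-0.001, 0.031, 1.0, 0.001]
force: [0.7, 0.5, -2.1]
finger_gap: 0.564
finger_force: 20.0
```

```bash
python3 -c "
from h import *
plan((.4002,-.3079,.06))
d=cam('scene');u,v=proj(d,(.4,-.308,.06)).astype(int);print(u,v);crop(d,180,90,160,120,5,'s2')"
```

```text
t 5.33 tcp [ 0.3981 -0.3061  0.0652] rel turn [ 0.001  -0.0011 -0.    ] F [ 0.7  0.5 -2.1] gap 0.564 q [-0.79  0.46  1.9   0.    0.79 -2.3 ]
[ 0.4002 -0.3079  0.06  ] -> [-0.0074 -0.0056  0.0173]
266 125
```

View pics/s2.png

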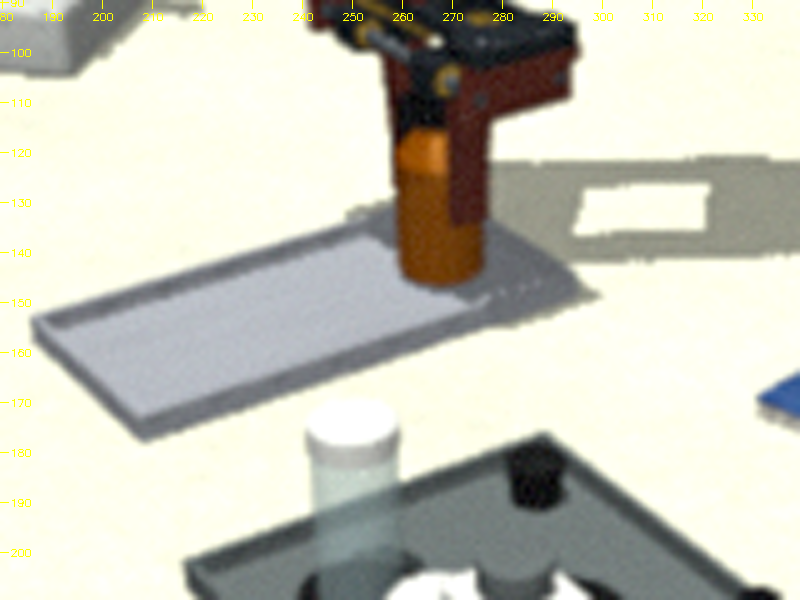

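The reagent bottle is over the near end of the tray, around (268,145), and upright. I'll lower it the last few millimetres.

Emit:
{"api": "arm_command", "payload": {"deltas": [0.45, 0, 0, 0.004, 0, 0, 0, 0.45, 0, 0, 0.008, 0, 0, 0, 0.45, 0, 0, 0.012, 0, 0, 0, 0.45, 0, 0, 0.015, 0, 0, 0, 0.45, 0, 0, 0.0175, 0, 0, 0, 0.45, 0, 0, 0.02, 0, 0, 0, 0.45, 0, 0, 0.02, 0, 0, 0, 0.45, 0, 0, 0.02, 0, 0, 0]}}

```text
time: 6.05
tcp_pos: [0.3991, -0.3072, 0.0612]
tool_rot: [0.0, 0.031, 1.0, -0.0]
force: [-1.2, 1.5, 7.8]
finger_gap: 0.566
finger_force: 20.0
```

Emit:
{"api": "arm_command", "payload": {"deltas": [0.6, 0, 0, 0, 0, 0, 0, 0.7, 0, 0, 0, 0, 0, 0, 0.85, 0, 0, 0, 0, 0, 0, 1, 0, 0, 0, 0, 0, 0, 1, 0, 0, -0.05, 0, 0, 0, 1, 0, 0, -0.15, 0, 0, 0, 1, 0, 0, -0.27, 0, 0, 0, 1, 0, 0, -0.4, 0, 0, 0]}}

```text
time: 6.72
tcp_pos: [0.3981, -0.3061, 0.1806]
tool_rot: [-0.001, 0.031, 1.0, 0.001]
force: [0.3, -1.7, -0.2]
finger_gap: 0.998
finger_force: 0.0
```

Emit:
{"api": "arm_command", "payload": {"deltas": [1, -0.1, 0.1, 0, 0, 0, 0, 1, -0.2, 0.2, 0, 0, 0, 0, 1, -0.3, 0.3, 0, 0, 0, 0, 1, -0.4, 0.4, 0, 0, 0, 0, 1, -0.5, 0.5, 0, 0, 0, 0, 1, -0.6, 0.6, 0, 0, 0, 0, 1, -0.63, 0.65, 0, 0, 0, 0, 1, -0.63, 0.65, 0, 0, 0, 0]}}

```text
time: 7.38
tcp_pos: [0.6029, -0.1205, 0.18]
tool_rot: [0.001, 0.029, 1.0, 0.001]
force: [-0.7, -0.5, 0.2]
finger_gap: 0.999
finger_force: 0.0
```

```bash
python3 -c "
from h import *
plan((.6116,-.0774,.06))"
```

```text
t 7.38 tcp [ 0.6029 -0.1205  0.18  ] rel turn [0.0006 0.0009 0.002 ] F [-0.7 -0.5  0.2] gap 0.999 q [-0.31  0.44  1.55  0.    1.16 -1.82]
[ 0.6116 -0.0774  0.06  ] -> [-0.0196  0.1448  0.4003]
```

Emit:
{"api": "arm_command", "payload": {"deltas": [1, 0, 0, 0, 0, 0, 0, 1, 0, 0, 0, 0, 0, 0, 1, 0, 0, 0, 0, 0, 0, 1, 0, 0, 0, 0, 0, 0, 1, 0, 0, 0, 0, 0, 0, 1, 0, 0, 0, 0, 0, 0]}}

```text
time: 7.88
tcp_pos: [0.5994, -0.125, 0.1804]
tool_rot: [-0.0, 0.032, 0.999, -0.0]
force: [-0.3, 0.5, 0.8]
finger_gap: 1.002
finger_force: 0.0
```

```bash
python3 -c "
from h import *
plan((.6116,-.0774,.06))
d=cam('wrist');crop(d,150,100,260,195,3,'w2')
for z in(.004,.016,.096):print(z,proj(d,(.6116,-.0774,z)).round(1))"
```

```text
t 7.88 tcp [ 0.5994 -0.125   0.1804] rel turn [-0.0001 -0.     -0.0006] F [-0.3  0.5  0.8] gap 1.002 q [-0.32  0.43  1.55 -0.    1.16 -1.82]
[ 0.6116 -0.0774  0.06  ] -> [-0.0306  0.1612  0.4014]
0.004 [316.  201.2]
0.016 [317.6 204.2]
0.096 [332.3 231.5]
```

View pics/w2.png

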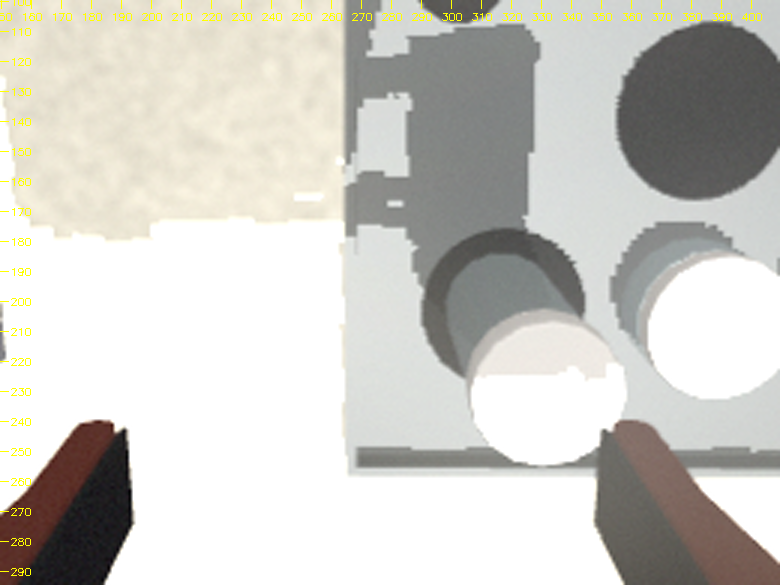

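The jar lid is centred at about (332,229) and the prediction was (332,231), so the target is good to about 2 mm. I'll descend on the jar now.

Emit:
{"api": "arm_command", "payload": {"deltas": [1, -0.01, 0.06, 0, 0, 0, 0, 1, -0.027, 0.13, 0, 0, 0, 0, 1, -0.027, 0.161, 0, 0, 0, 0, 1, -0.027, 0.161, 0, 0, 0, 0, 1, -0.027, 0.161, 0.07, 0, 0, 0, 1, -0.027, 0.161, 0.16, 0, 0, 0, 1, -0.027, 0.161, 0.24, 0, 0, 0, 1, -0.027, 0.161, 0.31, 0, 0, 0]}}

```text
time: 8.6
tcp_pos: [0.6103, -0.0774, 0.0861]
tool_rot: [-0.0, 0.031, 1.0, -0.0]
force: [-0.4, -0.2, 0.8]
finger_gap: 1.001
finger_force: 0.0
```

Emit:
{"api": "arm_command", "payload": {"deltas": [1, 0, 0, 0.05, 0, 0, 0, 1, 0, 0, 0.08, 0, 0, 0, 1, 0, 0, 0.09, 0, 0, 0, 1, 0, 0, 0.09, 0, 0, 0, 1, 0, 0, 0.09, 0, 0, 0, 0.8, 0, 0, 0.09, 0, 0, 0, 0.65, 0, 0, 0.09, 0, 0, 0, 0.55, 0, 0, 0.09, 0, 0, 0]}}

```text
time: 9.27
tcp_pos: [0.6115, -0.0767, 0.0612]
tool_rot: [0.001, 0.031, 1.0, -0.0]
force: [0.7, 1.0, -0.2]
finger_gap: 0.807
finger_force: 0.0
```

Emit:
{"api": "arm_command", "payload": {"deltas": [0.5, 0, 0, 0, 0, 0, 0, 0.45, 0, 0, 0, 0, 0, 0, 0.4, 0, 0, 0, 0, 0, 0, 0.35, 0, 0, 0, 0, 0, 0, 0.35, 0, 0, 0, 0, 0, 0, 0.35, 0, 0, 0, 0, 0, 0, 0.35, 0, 0, 0, 0, 0, 0], "grip_force": 18}}

```text
time: 9.85
tcp_pos: [0.611, -0.0766, 0.0603]
tool_rot: [0.0, 0.031, 1.0, -0.0]
force: [0.9, 0.6, 0.8]
finger_gap: 0.46
finger_force: 18.0
```

```bash
python3 -c "
from h import *
plan((.485,-.313,.18))"
```

```text
t 9.85 tcp [ 0.611  -0.0766  0.0603] rel turn [-0.0001  0.      0.0001] F [0.9 0.6 0.8] gap 0.460 q [-0.24  0.58  1.64 -0.    0.92 -1.74]
[ 0.485 -0.313  0.18 ] -> [ 0.3697 -0.813  -0.399 ]
```

Emit:
{"api": "arm_command", "payload": {"deltas": [0.35, 0, 0, -0.02, 0, 0, 0, 0.35, 0, 0, -0.07, 0, 0, 0, 0.35, 0, 0, -0.15, 0, 0, 0, 0.35, 0, 0, -0.24, 0, 0, 0, 0.35, 0, 0, -0.32, 0, 0, 0, 0.35, 0, 0, -0.38, 0, 0, 0, 0.35, 0.03, -0.06, -0.4, 0, 0, 0, 0.35, 0.07, -0.15, -0.4, 0, 0, 0]}}

```text
time: 10.52
tcp_pos: [0.5891, -0.1192, 0.183]
tool_rot: [0.002, 0.03, 1.0, -0.0]
force: [0.3, -0.4, -1.0]
finger_gap: 0.458
finger_force: 18.0
```

Emit:
{"api": "arm_command", "payload": {"deltas": [0.35, 0.05, -0.11, 0, 0, 0, 0, 0.35, 0.1, -0.22, 0, 0, 0, 0, 0.35, 0.15, -0.33, 0, 0, 0, 0, 0.35, 0.2, -0.44, 0, 0, 0, 0, 0.35, 0.25, -0.55, 0, 0, 0, 0, 0.35, 0.29, -0.63, 0, 0, 0, 0, 0.35, 0.3, -0.66, 0, 0, 0, 0, 0.35, 0.3, -0.66, 0, 0, 0, 0]}}

```text
time: 11.18
tcp_pos: [0.484, -0.314, 0.1804]
tool_rot: [-0.0, 0.033, 0.999, -0.0]
force: [-0.2, 1.3, -1.4]
finger_gap: 0.461
finger_force: 18.0
```

Emit:
{"api": "arm_command", "payload": {"deltas": [0.35, 0, 0, 0.03, 0, 0, 0, 0.35, 0, 0, 0.1, 0, 0, 0, 0.35, 0, 0, 0.18, 0, 0, 0, 0.35, 0, 0, 0.25, 0, 0, 0, 0.35, 0, 0, 0.31, 0, 0, 0, 0.35, 0, 0, 0.35, 0, 0, 0, 0.35, 0, 0, 0.38, 0, 0, 0, 0.35, 0, 0, 0.38, 0, 0, 0]}}

```text
time: 11.85
tcp_pos: [0.4844, -0.3095, 0.064]
tool_rot: [-0.002, 0.031, 1.0, 0.001]
force: [0.9, -0.6, -1.2]
finger_gap: 0.466
finger_force: 18.0
```

Emit:
{"api": "arm_command", "payload": {"deltas": [0.35, 0, 0, 0.004, 0, 0, 0, 0.35, 0, 0, 0.008, 0, 0, 0, 0.35, 0, 0, 0.011, 0, 0, 0, 0.35, 0, 0, 0.014, 0, 0, 0, 0.35, 0, 0, 0.0165, 0, 0, 0, 0.35, 0, 0, 0.019, 0, 0, 0, 0.35, 0, 0, 0.02, 0, 0, 0, 0.35, 0, 0, 0.02, 0, 0, 0]}}

```text
time: 12.52
tcp_pos: [0.4849, -0.3122, 0.0604]
tool_rot: [0.0, 0.031, 1.0, -0.0]
force: [-0.7, -0.7, -1.4]
finger_gap: 0.462
finger_force: 18.0
```

```bash
python3 -c "
from h import *
plan((.485,-.313,.06))
d=cam('scene');crop(d,170,90,160,120,5,'s3')"
```

```text
t 12.52 tcp [ 0.4849 -0.3122  0.0604] rel turn [-0.0001  0.      0.    ] F [-0.7 -0.7 -1.4] gap 0.462 q [-0.69  0.54  1.73 -0.    0.87 -2.2 ]
[ 0.485 -0.313  0.06 ] -> [-0.0005 -0.0026  0.0012]
```

View pics/s3.png

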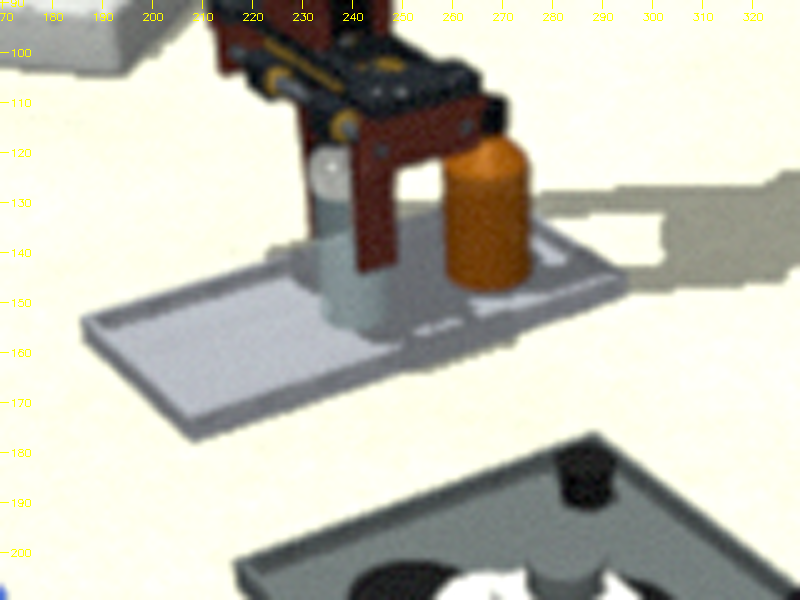

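The jar is upright in the tray at about (240,155), next to the reagent bottle. The force shows it isn't resting on the floor yet, so I'll ease it down.

Emit:
{"api": "arm_command", "payload": {"deltas": [0.35, 0, 0, 0.0015, 0, 0, 0, 0.35, 0, 0, 0.003, 0, 0, 0, 0.35, 0, 0, 0.0035, 0, 0, 0, 0.35, 0, 0, 0.0035, 0, 0, 0]}}

```text
time: 12.9
tcp_pos: [0.4854, -0.3124, 0.0602]
tool_rot: [0.0, 0.031, 1.0, -0.0]
force: [-2.0, 0.7, 7.0]
finger_gap: 0.463
finger_force: 18.0
```

Emit:
{"api": "arm_command", "payload": {"deltas": [0.5, 0, 0, 0, 0, 0, 0, 0.6, 0, 0, 0, 0, 0, 0, 0.8, 0, 0, 0, 0, 0, 0, 1, 0, 0, 0, 0, 0, 0, 1, 0, 0, -0.05, 0, 0, 0, 1, 0, 0, -0.15, 0, 0, 0, 1, 0, 0, -0.27, 0, 0, 0, 1, 0, 0, -0.4035, 0, 0, 0]}}

```text
time: 13.57
tcp_pos: [0.4838, -0.3112, 0.1801]
tool_rot: [-0.002, 0.031, 1.0, 0.001]
force: [0.8, -0.7, -0.5]
finger_gap: 0.982
finger_force: 0.0
```

Emit:
{"api": "arm_command", "payload": {"deltas": [1, -0.03, 0.1, 0, 0, 0, 0, 1, -0.06, 0.22, 0, 0, 0, 0, 1, -0.1, 0.34, 0, 0, 0, 0, 1, -0.14, 0.46, 0, 0, 0, 0, 1, -0.18, 0.58, 0, 0, 0, 0, 1, -0.22, 0.7, 0, 0, 0, 0, 1, -0.26, 0.82, 0, 0, 0, 0, 1, -0.3, 0.92, 0, 0, 0, 0]}}

```text
time: 14.23
tcp_pos: [0.5922, -0.0397, 0.1801]
tool_rot: [-0.0, 0.031, 1.0, 0.0]
force: [0.1, -0.6, 0.3]
finger_gap: 0.997
finger_force: 0.0
```

Emit:
{"api": "arm_command", "payload": {"deltas": [1, -0.02, 0.08, 0, 0, 0, 0, 1, -0.04, 0.16, 0, 0, 0, 0, 1, -0.08, 0.23, 0, 0, 0, 0, 1, -0.08, 0.25, 0, 0, 0, 0, 1, -0.08, 0.25, 0, 0, 0, 0, 1, -0.08, 0.25, 0, 0, 0, 0, 1, -0.08, 0.25, 0, 0, 0, 0, 1, -0.08, 0.25, 0, 0, 0, 0]}}

```text
time: 14.9
tcp_pos: [0.6201, 0.0298, 0.1802]
tool_rot: [-0.0, 0.032, 0.999, -0.0]
force: [0.5, -0.7, -1.5]
finger_gap: 0.999
finger_force: 0.0
```

```bash
python3 -c "
from h import *
plan((.6225,.0504,.06))
d=cam('wrist');crop(d,150,100,260,195,3,'w3')
for z in(.004,.1):print(z,proj(d,(.6225,.0504,z)).round(1))
print(proj(d,(.6160,-.0113,.038)).round(1))"
```

```text
t 14.90 tcp [0.6201 0.0298 0.1802] rel turn [-0.0002 -0.0003 -0.0005] F [ 0.5 -0.7 -1.5] gap 0.999 q [-0.06  0.44  1.53 -0.    1.17 -1.57]
[0.6225 0.0504 0.06  ] -> [-0.0037  0.0693  0.4006]
0.004 [290.2 193.9]
0.1 [297.7 223.5]
[227.  199.7]
```

View pics/w3.png

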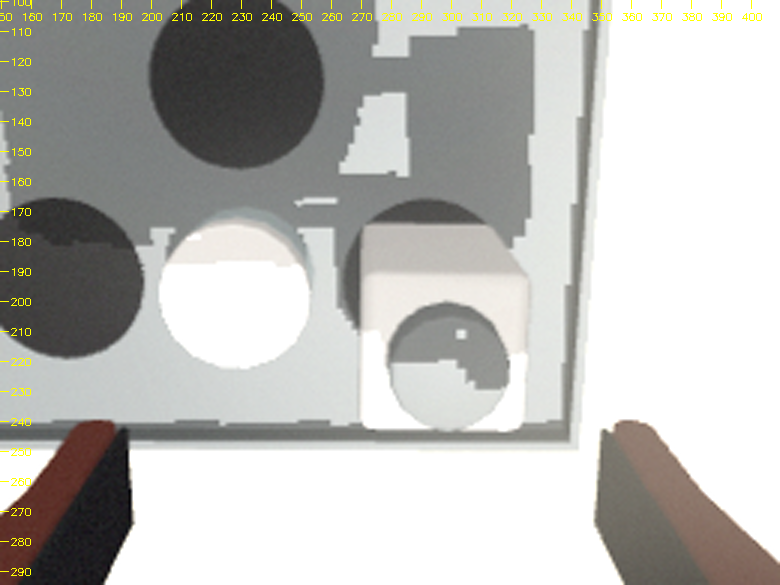

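The square cap is at about (300,222), with (298,223) predicted, and the pot lid is at about (228,198). I'll grasp the square bottle.

Emit:
{"api": "arm_command", "payload": {"deltas": [1, -0.002, 0.05, 0, 0, 0, 0, 1, -0.002, 0.072, 0, 0, 0, 0, 1, -0.002, 0.072, 0.04, 0, 0, 0, 1, -0.002, 0.072, 0.11, 0, 0, 0, 1, -0.002, 0.072, 0.2, 0, 0, 0, 1, -0.002, 0.072, 0.28, 0, 0, 0, 1, -0.002, 0.072, 0.34, 0, 0, 0, 1, -0.002, 0.072, 0.38, 0, 0, 0]}}

```text
time: 15.62
tcp_pos: [0.6209, 0.0529, 0.0633]
tool_rot: [-0.002, 0.031, 1.0, -0.0]
force: [-0.0, 0.6, 0.1]
finger_gap: 1.0
finger_force: 0.0
```

Emit:
{"api": "arm_command", "payload": {"deltas": [1, 0, 0, 0.02, 0, 0, 0, 1, 0, 0, 0.02, 0, 0, 0, 1, 0, 0, 0.02, 0, 0, 0, 1, 0, 0, 0.02, 0, 0, 0, 1, 0, 0, 0.02, 0, 0, 0, 0.8, 0, 0, 0.02, 0, 0, 0, 0.7, 0, 0, 0.02, 0, 0, 0, 0.6, 0, 0, 0.02, 0, 0, 0]}}

```text
time: 16.28
tcp_pos: [0.623, 0.0526, 0.0608]
tool_rot: [0.0, 0.031, 1.0, -0.0]
force: [-0.2, 0.4, -0.1]
finger_gap: 0.809
finger_force: 0.0
```

Emit:
{"api": "arm_command", "payload": {"deltas": [0.55, 0, 0, 0, 0, 0, 0, 0.5, 0, 0, 0, 0, 0, 0, 0.45, 0, 0, 0, 0, 0, 0, 0.4, 0, 0, 0, 0, 0, 0, 0.4, 0, 0, 0, 0, 0, 0, 0.4, 0, 0, 0, 0, 0, 0, 0.4, 0, 0, 0, 0, 0, 0], "grip_force": 18}}

```text
time: 16.87
tcp_pos: [0.6227, 0.0525, 0.0602]
tool_rot: [-0.0, 0.031, 1.0, -0.0]
force: [0.2, -1.0, -0.1]
finger_gap: 0.522
finger_force: 18.0
```

```bash
python3 -c "
from h import *
plan((.5698,-.3181,.18))"
```

```text
t 16.87 tcp [0.6227 0.0525 0.0602] rel turn [-0.0001 -0.      0.0001] F [ 0.2 -1.  -0.1] gap 0.522 q [-0.03  0.59  1.62 -0.    0.93 -1.53]
[ 0.5698 -0.3181  0.18  ] -> [ 0.0984 -1.244  -0.399 ]
```

Emit:
{"api": "arm_command", "payload": {"deltas": [0.4, 0, 0, -0.02, 0, 0, 0, 0.4, 0, 0, -0.07, 0, 0, 0, 0.4, 0, 0, -0.15, 0, 0, 0, 0.4, 0, 0, -0.24, 0, 0, 0, 0.4, 0, 0, -0.32, 0, 0, 0, 0.4, 0, 0, -0.38, 0, 0, 0, 0.4, 0, -0.08, -0.4, 0, 0, 0, 0.4, 0.02, -0.19, -0.4, 0, 0, 0]}}

```text
time: 17.53
tcp_pos: [0.6156, -0.0025, 0.1832]
tool_rot: [0.003, 0.03, 1.0, 0.0]
force: [1.1, -0.6, -1.6]
finger_gap: 0.523
finger_force: 18.0
```

Emit:
{"api": "arm_command", "payload": {"deltas": [0.4, 0.01, -0.12, 0, 0, 0, 0, 0.4, 0.02, -0.24, 0, 0, 0, 0, 0.4, 0.03, -0.36, 0, 0, 0, 0, 0.4, 0.04, -0.48, 0, 0, 0, 0, 0.4, 0.05, -0.6, 0, 0, 0, 0, 0.4, 0.06, -0.72, 0, 0, 0, 0, 0.4, 0.07, -0.83, 0, 0, 0, 0, 0.4, 0.08, -0.93, 0, 0, 0, 0]}}

```text
time: 18.2
tcp_pos: [0.5709, -0.2829, 0.1805]
tool_rot: [-0.0, 0.032, 0.999, -0.0]
force: [0.7, 0.2, -1.3]
finger_gap: 0.519
finger_force: 18.0
```

Emit:
{"api": "arm_command", "payload": {"deltas": [0.4, 0, -0.08, 0, 0, 0, 0, 0.4, 0, -0.12, 0, 0, 0, 0, 0.4, 0, -0.12, 0.04, 0, 0, 0, 0.4, 0, -0.12, 0.1, 0, 0, 0, 0.4, 0, -0.12, 0.18, 0, 0, 0, 0.4, 0, -0.12, 0.25, 0, 0, 0, 0.4, 0, -0.12, 0.31, 0, 0, 0, 0.4, 0, -0.12, 0.35, 0, 0, 0]}}

```text
time: 18.87
tcp_pos: [0.5682, -0.3137, 0.0724]
tool_rot: [-0.002, 0.031, 1.0, 0.001]
force: [-0.2, 0.7, -1.2]
finger_gap: 0.524
finger_force: 18.0
```

Emit:
{"api": "arm_command", "payload": {"deltas": [0.4, 0, 0, 0.02, 0, 0, 0, 0.4, 0, 0, 0.03, 0, 0, 0, 0.4, 0, 0, 0.036, 0, 0, 0, 0.4, 0, 0, 0.041, 0, 0, 0, 0.4, 0, 0, 0.046, 0, 0, 0, 0.4, 0, 0, 0.05, 0, 0, 0, 0.4, 0, 0, 0.0525, 0, 0, 0, 0.4, 0, 0, 0.0535, 0, 0, 0]}}

```text
time: 19.53
tcp_pos: [0.5698, -0.3171, 0.0602]
tool_rot: [0.0, 0.031, 1.0, -0.0]
force: [-2.1, 0.9, 5.8]
finger_gap: 0.522
finger_force: 18.0
```

Emit:
{"api": "arm_command", "payload": {"deltas": [0.4, 0, 0, 0, 0, 0, 0, 0.4, 0, 0, 0, 0, 0, 0]}}

```text
time: 19.7
tcp_pos: [0.5698, -0.3172, 0.0602]
tool_rot: [0.0, 0.031, 1.0, -0.0]
force: [-0.7, 0.4, 6.5]
finger_gap: 0.522
finger_force: 18.0
```

Emit:
{"api": "arm_command", "payload": {"deltas": [0.55, 0, 0, 0, 0, 0, 0, 0.65, 0, 0, 0, 0, 0, 0, 0.8, 0, 0, 0, 0, 0, 0, 1, 0, 0, 0, 0, 0, 0, 1, 0, 0, -0.05, 0, 0, 0, 1, 0, 0, -0.15, 0, 0, 0, 1, 0, 0, -0.27, 0, 0, 0, 1, 0, 0, -0.4035, 0, 0, 0]}}

```text
time: 20.37
tcp_pos: [0.5682, -0.316, 0.1798]
tool_rot: [-0.002, 0.031, 1.0, 0.001]
force: [0.8, 0.1, 1.0]
finger_gap: 0.991
finger_force: 0.0
```

Emit:
{"api": "arm_command", "payload": {"deltas": [1, -0.01, 0.1, 0, 0, 0, 0, 1, -0.02, 0.22, 0, 0, 0, 0, 1, -0.03, 0.34, 0, 0, 0, 0, 1, -0.04, 0.46, 0, 0, 0, 0, 1, -0.05, 0.58, 0, 0, 0, 0, 1, -0.06, 0.7, 0, 0, 0, 0, 1, -0.07, 0.82, 0, 0, 0, 0, 1, -0.085, 0.93, 0, 0, 0, 0]}}

```text
time: 21.03
tcp_pos: [0.6119, -0.0378, 0.1802]
tool_rot: [-0.0, 0.031, 1.0, 0.0]
force: [0.5, -1.1, 0.2]
finger_gap: 0.995
finger_force: 0.0
```

Emit:
{"api": "arm_command", "payload": {"deltas": [1, 0, 0.07, 0, 0, 0, 0, 1, 0, 0.1, 0, 0, 0, 0, 1, 0, 0.1, 0, 0, 0, 0, 1, 0, 0.1, 0, 0, 0, 0, 1, 0, 0.1, 0, 0, 0, 0, 1, 0, 0.1, 0, 0, 0, 0]}}

```text
time: 21.53
tcp_pos: [0.6142, -0.0117, 0.1802]
tool_rot: [-0.0, 0.032, 0.999, -0.0]
force: [-0.2, -0.7, -0.8]
finger_gap: 1.0
finger_force: 0.0
```

```bash
python3 -c "
from h import *
plan((.6148,-.0108,.027))
d=cam('wrist');print(proj(d,(.6148,-.0108,.038)).round(1))
g=d['img'].astype(int);m=(g.min(2)>130).astype(np.uint8)
u,v=proj(d,(.6148,-.0108,.038)).astype(int)
cv2.imwrite('pics/w4.png',d['img'][:,:,::-1]);print(g[v,u],g[v-40,u],g[v,u-38])
d=cam('scene');crop(d,170,90,160,120,5,'s4')"
```

```text
t 21.53 tcp [ 0.6142 -0.0117  0.1802] rel turn [-0.0003 -0.0001 -0.0008] F [-0.2 -0.7 -0.8] gap 1.000 q [-0.13  0.44  1.55 -0.    1.16 -1.64]
[ 0.6148 -0.0108  0.027 ] -> [-0.002   0.0033  0.5107]
[271.5 201.7]
[216 218 217] [83 85 84] [54 55 53]
```

View pics/w4.png

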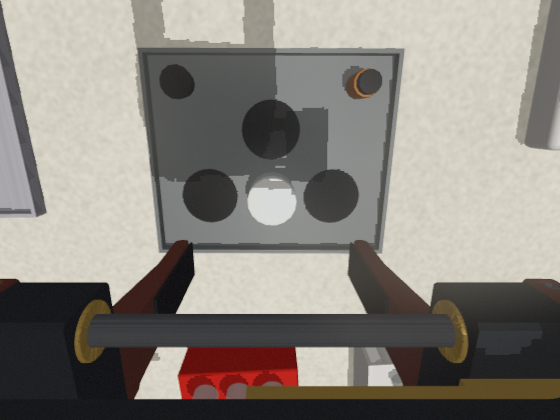

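View pics/s4.png

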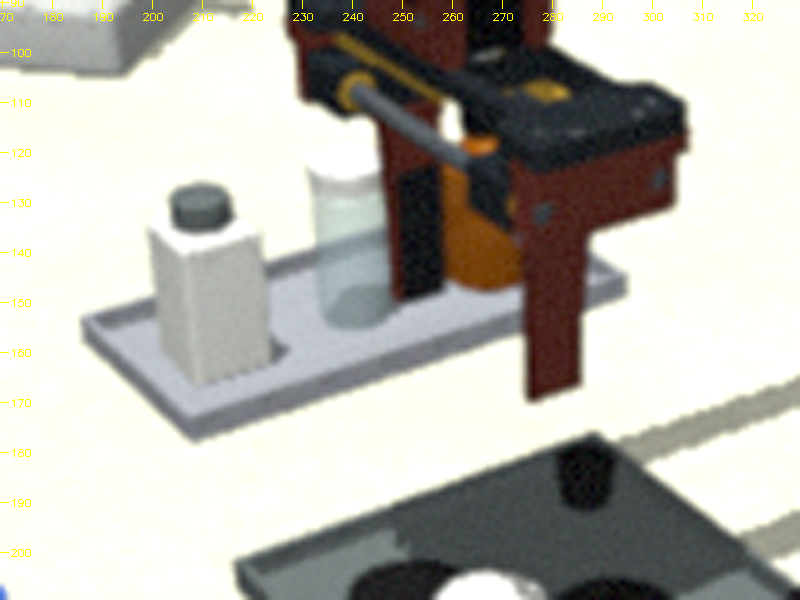

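All three bottles stand upright in the tray, and the pot lid is at (272,202), exactly where predicted. I'll grasp the pot.

Emit:
{"api": "arm_command", "payload": {"deltas": [1, -0.002, 0.003, 0.05, 0, 0, 0, 1, -0.002, 0.003, 0.15, 0, 0, 0, 1, -0.002, 0.003, 0.25, 0, 0, 0, 1, -0.002, 0.003, 0.34, 0, 0, 0, 1, -0.002, 0.003, 0.41, 0, 0, 0, 1, -0.002, 0.003, 0.46, 0, 0, 0, 1, -0.002, 0.003, 0.49, 0, 0, 0, 1, -0.002, 0.003, 0.5, 0, 0, 0]}}

```text
time: 22.3
tcp_pos: [0.6139, -0.0098, 0.0287]
tool_rot: [-0.001, 0.032, 0.999, 0.0]
force: [-0.6, 0.5, 0.4]
finger_gap: 1.0
finger_force: 0.0
```

Emit:
{"api": "arm_command", "payload": {"deltas": [1, 0, 0, 0.005, 0, 0, 0, 1, 0, 0, 0.01, 0, 0, 0, 1, 0, 0, 0.01, 0, 0, 0, 1, 0, 0, 0.01, 0, 0, 0, 0.8, 0, 0, 0.01, 0, 0, 0, 0.7, 0, 0, 0.01, 0, 0, 0, 0.65, 0, 0, 0.01, 0, 0, 0, 0.6, 0, 0, 0.01, 0, 0, 0]}}

```text
time: 22.97
tcp_pos: [0.615, -0.0092, 0.0275]
tool_rot: [0.0, 0.031, 1.0, -0.0]
force: [-0.4, 0.2, 0.9]
finger_gap: 0.736
finger_force: 0.0
```

Emit:
{"api": "arm_command", "payload": {"deltas": [0.55, 0, 0, 0, 0, 0, 0, 0.5, 0, 0, 0, 0, 0, 0, 0.45, 0, 0, 0, 0, 0, 0, 0.45, 0, 0, 0, 0, 0, 0, 0.45, 0, 0, 0, 0, 0, 0, 0.45, 0, 0, 0, 0, 0, 0, 0.45, 0, 0, 0, 0, 0, 0], "grip_force": 15}}

```text
time: 23.55
tcp_pos: [0.6149, -0.0092, 0.0273]
tool_rot: [-0.0, 0.031, 1.0, -0.0]
force: [-0.9, -0.9, 0.5]
finger_gap: 0.544
finger_force: 15.0
```

```bash
python3 -c "
from h import *
plan((.5178,.3235,.16),(.5178,.3235,.073),(.5148,.3235,.073))
import re
d=cam('top')
print('pan top est',ray(d,147.5,223,.05))"
```

```text
t 23.55 tcp [ 0.6149 -0.0092  0.0273] rel turn [-0.0001 -0.      0.0001] F [-0.9 -0.9  0.5] gap 0.544 q [-0.13  0.63  1.66 -0.    0.85 -1.64]
[0.5178 0.3235 0.16  ] -> [ 0.3926  1.0865 -0.4425]
[0.5178 0.3235 0.073 ] -> [ 0.3926  1.0865 -0.1525]
[0.5148 0.3235 0.073 ] -> [ 0.4026  1.0859 -0.1525]
pan top est [0.51780687 0.32352384]
```

Emit:
{"api": "arm_command", "payload": {"deltas": [0.45, 0, 0, -0.02, 0, 0, 0, 0.45, 0, 0, -0.07, 0, 0, 0, 0.45, 0, 0, -0.15, 0, 0, 0, 0.45, 0, 0, -0.24, 0, 0, 0, 0.45, 0, 0, -0.3, 0, 0, 0, 0.45, 0.02, 0.06, -0.33, 0, 0, 0, 0.45, 0.06, 0.16, -0.33, 0, 0, 0, 0.45, 0.1, 0.27, -0.33, 0, 0, 0]}}

```text
time: 24.27
tcp_pos: [0.5909, 0.0734, 0.1278]
tool_rot: [0.001, 0.033, 0.999, -0.0]
force: [0.0, 1.1, -0.3]
finger_gap: 0.547
finger_force: 15.0
```

Emit:
{"api": "arm_command", "payload": {"deltas": [0.45, 0.05, 0.12, 0, 0, 0, 0, 0.45, 0.09, 0.24, 0, 0, 0, 0, 0.45, 0.13, 0.36, 0, 0, 0, 0, 0.45, 0.17, 0.48, 0, 0, 0, 0, 0.45, 0.21, 0.6, 0, 0, 0, 0, 0.45, 0.25, 0.7, 0, 0, 0, 0, 0.45, 0.28, 0.77, 0, 0, 0, 0, 0.45, 0.302, 0.82, 0, 0, 0, 0]}}

```text
time: 24.93
tcp_pos: [0.5138, 0.3273, 0.1265]
tool_rot: [-0.0, 0.03, 1.0, 0.0]
force: [0.4, -0.1, -0.9]
finger_gap: 0.54
finger_force: 15.0
```

Emit:
{"api": "arm_command", "payload": {"deltas": [0.45, 0, 0, 0.02, 0, 0, 0, 0.45, 0, 0, 0.06, 0, 0, 0, 0.45, 0, 0, 0.1, 0, 0, 0, 0.45, 0, 0, 0.13, 0, 0, 0, 0.45, 0, 0, 0.15, 0, 0, 0, 0.45, 0, 0, 0.15, 0, 0, 0, 0.45, 0, 0, 0.15, 0, 0, 0, 0.45, 0, 0, 0.15, 0, 0, 0]}}

```text
time: 25.6
tcp_pos: [0.5155, 0.3244, 0.0813]
tool_rot: [0.0, 0.032, 0.999, -0.0]
force: [0.2, 0.6, -0.5]
finger_gap: 0.546
finger_force: 15.0
```

```bash
python3 -c "
from h import *
plan((.515,.3245,.073))
d=cam('wrist');cv2.imwrite('pics/w5.png',d['img'][:,:,::-1])
for a in range(0,360,45):
  c=np.cos(np.radians(a));s=np.sin(np.radians(a));print(a,proj(d,(.515+.06*c,.3245+.06*s,.05)).round(1))"
```

```text
t 25.60 tcp [0.5155 0.3244 0.0813] rel turn [-0.      0.0001 -0.0003] F [ 0.2  0.6 -0.5] gap 0.546 q [ 0.45  0.55  1.64 -0.    0.95 -1.06]
[0.515  0.3245 0.073 ] -> [0.0016 0.0002 0.0278]
0 [276.1 330.7]
45 [340.3 304.1]
90 [369.3 241.3]
135 [340.1 173.8]
180 [263.6 147.3]
225 [191.9 183. ]
270 [172.6 252.8]
315 [209.3 311.3]
```

View pics/w5.png

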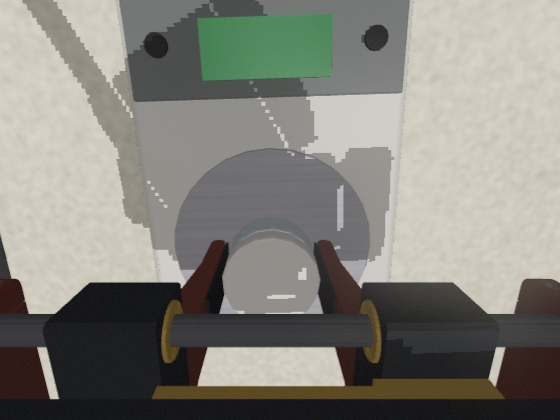

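The pan's edges at (174,240), (371,238) and (272,148) match the prediction to within about 1 px, so the pot is centred. I'll lower it slowly.

Emit:
{"api": "arm_command", "payload": {"deltas": [0.45, 0, 0.002, 0.005, 0, 0, 0, 0.45, 0, 0.002, 0.01, 0, 0, 0, 0.45, 0, 0.002, 0.014, 0, 0, 0, 0.45, 0, 0.002, 0.018, 0, 0, 0, 0.45, 0, 0.002, 0.021, 0, 0, 0, 0.45, 0, 0.002, 0.0235, 0, 0, 0, 0.45, 0, 0.002, 0.025, 0, 0, 0, 0.45, 0, 0.002, 0.025, 0, 0, 0]}}

```text
time: 26.32
tcp_pos: [0.515, 0.3254, 0.0736]
tool_rot: [-0.0, 0.031, 1.0, -0.0]
force: [-1.4, 0.8, -1.0]
finger_gap: 0.544
finger_force: 15.0
```

Emit:
{"api": "arm_command", "payload": {"deltas": [0.45, 0, 0, 0.0015, 0, 0, 0, 0.45, 0, 0, 0.0025, 0, 0, 0, 0.45, 0, 0, 0.0025, 0, 0, 0, 0.45, 0, 0, 0.0025, 0, 0, 0]}}

```text
time: 26.65
tcp_pos: [0.5151, 0.3254, 0.0733]
tool_rot: [0.0, 0.031, 1.0, 0.0]
force: [-0.2, 0.3, 2.4]
finger_gap: 0.547
finger_force: 15.0
```

Emit:
{"api": "arm_command", "payload": {"deltas": [0.45, 0, 0, 0.001, 0, 0, 0, 0.6, 0, 0, 0.001, 0, 0, 0, 0.75, 0, 0, 0.001, 0, 0, 0, 1, 0, 0, 0.001, 0, 0, 0, 1, 0, 0, -0.04, 0, 0, 0, 1, 0, 0, -0.13, 0, 0, 0, 1, 0, 0, -0.24, 0, 0, 0, 1, 0, 0, -0.3575, 0, 0, 0]}}

```text
time: 27.32
tcp_pos: [0.5142, 0.3249, 0.1811]
tool_rot: [-0.001, 0.031, 1.0, -0.001]
force: [0.3, -0.1, -0.5]
finger_gap: 0.988
finger_force: 0.0
```

Emit:
{"api": "arm_command", "payload": {"deltas": [1, -0.02, -0.1, 0, 0, 0, 0, 1, -0.03, -0.22, 0, 0, 0, 0, 1, -0.05, -0.34, 0, 0, 0, 0, 1, -0.07, -0.46, 0, 0, 0, 0, 1, -0.08, -0.58, 0, 0, 0, 0, 1, -0.1, -0.7, 0, 0, 0, 0, 1, -0.12, -0.82, 0, 0, 0, 0, 1, -0.14, -0.94, 0, 0, 0, 0]}}

```text
time: 27.98
tcp_pos: [0.5393, 0.0396, 0.1813]
tool_rot: [0.0, 0.031, 1.0, -0.0]
force: [0.3, 0.5, 0.9]
finger_gap: 0.996
finger_force: 0.0
```

Emit:
{"api": "arm_command", "payload": {"deltas": [1, -0.02, -0.12, 0, 0, 0, 0, 1, -0.04, -0.24, 0, 0, 0, 0, 1, -0.06, -0.36, 0, 0, 0, 0, 1, -0.08, -0.48, 0, 0, 0, 0, 1, -0.1, -0.6, 0, 0, 0, 0, 1, -0.12, -0.72, 0, 0, 0, 0, 1, -0.14, -0.84, 0, 0, 0, 0, 1, -0.155, -0.94, 0, 0, 0, 0]}}

```text
time: 28.65
tcp_pos: [0.5683, -0.2459, 0.1813]
tool_rot: [0.001, 0.032, 0.999, -0.001]
force: [-0.4, 0.3, 0.1]
finger_gap: 0.999
finger_force: 0.0
```

Emit:
{"api": "arm_command", "payload": {"deltas": [1, -0.01, -0.1, 0, 0, 0, 0, 1, -0.02, -0.18, 0, 0, 0, 0, 1, -0.02, -0.23, 0, 0, 0, 0, 1, -0.02, -0.245, 0, 0, 0, 0, 1, -0.02, -0.245, 0, 0, 0, 0, 1, -0.02, -0.245, 0, 0, 0, 0, 1, -0.02, -0.245, 0, 0, 0, 0, 1, -0.02, -0.245, 0, 0, 0, 0]}}

```text
time: 29.32
tcp_pos: [0.5694, -0.3152, 0.1804]
tool_rot: [-0.0, 0.031, 1.0, 0.0]
force: [-0.6, 0.1, 0.2]
finger_gap: 0.999
finger_force: 0.0
```

```bash
python3 -c "
from h import *
plan((.5698,-.3172,.06))
d=cam('top');crop(d,100,150,360,170,2,'t2')
print('pan',proj(d,(.515,.3245,.05)),'pot',proj(d,(.515,.3254,.084)))"
```

```text
t 29.32 tcp [ 0.5694 -0.3152  0.1804] rel turn [ 0.0002 -0.0002  0.0008] F [-0.6  0.1  0.2] gap 0.999 q [-0.61  0.48  1.46  0.    1.2  -2.12]
[ 0.5698 -0.3172  0.06  ] -> [-0.0019 -0.0069  0.4012]
pan [147.01619901 224.20273407] pot [140.94404858 223.7227438 ]
```

View pics/t2.png

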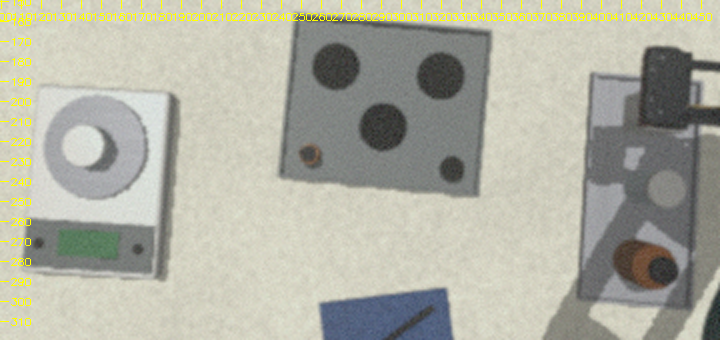

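The pot's lid is at about (141,223) and the pan centre at (147,223). That offset is the parallax I'd expect for a centred pot. Next I'll put the square bottle back.

Emit:
{"api": "arm_command", "payload": {"deltas": [1, 0, 0, 0.03, 0, 0, 0, 1, 0, 0, 0.1, 0, 0, 0, 1, 0, 0, 0.19, 0, 0, 0, 1, 0, 0, 0.27, 0, 0, 0, 1, 0, 0, 0.33, 0, 0, 0, 1, 0, 0, 0.38, 0, 0, 0, 1, 0, 0, 0.4035, 0, 0, 0, 1, 0, 0, 0.4035, 0, 0, 0]}}

```text
time: 30.03
tcp_pos: [0.5681, -0.3155, 0.057]
tool_rot: [-0.002, 0.031, 1.0, 0.001]
force: [-0.3, -0.6, -0.2]
finger_gap: 0.997
finger_force: 0.0
```

Emit:
{"api": "arm_command", "payload": {"deltas": [1, 0, 0, 0, 0, 0, 0, 1, 0, 0, 0, 0, 0, 0, 0.8, 0, 0, 0, 0, 0, 0, 0.65, 0, 0, 0, 0, 0, 0, 0.55, 0, 0, 0, 0, 0, 0, 0.5, 0, 0, 0, 0, 0, 0, 0.45, 0, 0, 0, 0, 0, 0, 0.4, 0, 0, 0, 0, 0, 0], "grip_force": 18}}

```text
time: 30.7
tcp_pos: [0.5694, -0.3169, 0.0594]
tool_rot: [0.0, 0.031, 1.0, -0.0]
force: [0.3, 0.3, 0.4]
finger_gap: 0.588
finger_force: 0.0
```

Emit:
{"api": "arm_command", "payload": {"deltas": [0.4, 0, 0, 0, 0, 0, 0, 0.4, 0, 0, 0, 0, 0, 0, 0.4, 0, 0, 0, 0, 0, 0, 0.4, 0, 0, -0.02, 0, 0, 0, 0.4, 0, 0, -0.07, 0, 0, 0, 0.4, 0, 0, -0.15, 0, 0, 0, 0.4, 0, 0, -0.24, 0, 0, 0, 0.4, 0, 0, -0.32, 0, 0, 0]}}

```text
time: 31.37
tcp_pos: [0.5691, -0.3165, 0.1563]
tool_rot: [-0.0, 0.031, 1.0, 0.0]
force: [0.6, -0.3, -2.0]
finger_gap: 0.52
finger_force: 18.0
```

Emit:
{"api": "arm_command", "payload": {"deltas": [0.4, 0, 0, -0.06, 0, 0, 0, 0.4, 0, 0.04, -0.0835, 0, 0, 0, 0.4, -0.01, 0.12, -0.0835, 0, 0, 0, 0.4, -0.02, 0.22, -0.0835, 0, 0, 0, 0.4, -0.03, 0.33, -0.0835, 0, 0, 0, 0.4, -0.04, 0.45, -0.0835, 0, 0, 0, 0.4, -0.05, 0.57, -0.0835, 0, 0, 0, 0.4, -0.06, 0.69, -0.0835, 0, 0, 0]}}

```text
time: 32.03
tcp_pos: [0.5993, -0.1087, 0.1794]
tool_rot: [-0.001, 0.032, 1.0, 0.0]
force: [0.9, 0.1, -1.8]
finger_gap: 0.518
finger_force: 18.0
```

Emit:
{"api": "arm_command", "payload": {"deltas": [0.4, -0.01, 0.12, 0, 0, 0, 0, 0.4, -0.02, 0.24, 0, 0, 0, 0, 0.4, -0.03, 0.35, 0, 0, 0, 0, 0.4, -0.035, 0.45, 0, 0, 0, 0, 0.4, -0.04, 0.52, 0, 0, 0, 0, 0.4, -0.04, 0.55, 0, 0, 0, 0, 0.4, -0.04, 0.55, 0.02, 0, 0, 0, 0.4, -0.04, 0.55, 0.08, 0, 0, 0]}}

```text
time: 32.7
tcp_pos: [0.624, 0.0526, 0.1577]
tool_rot: [0.002, 0.031, 1.0, -0.0]
force: [1.2, -0.5, -1.9]
finger_gap: 0.523
finger_force: 18.0
```

Emit:
{"api": "arm_command", "payload": {"deltas": [0.4, 0, 0, 0.08, 0, 0, 0, 0.4, 0, 0, 0.15, 0, 0, 0, 0.4, 0, 0, 0.21, 0, 0, 0, 0.4, 0, 0, 0.26, 0, 0, 0, 0.4, 0, 0, 0.29, 0, 0, 0, 0.4, 0, 0, 0.3, 0, 0, 0, 0.4, 0, 0, 0.3, 0, 0, 0, 0.4, 0, 0, 0.3, 0, 0, 0]}}

```text
time: 33.37
tcp_pos: [0.623, 0.052, 0.0667]
tool_rot: [0.0, 0.032, 0.999, -0.0]
force: [-0.6, 0.3, -1.6]
finger_gap: 0.523
finger_force: 18.0
```

Emit:
{"api": "arm_command", "payload": {"deltas": [0.4, 0, 0, 0.004, 0, 0, 0, 0.4, 0, 0, 0.008, 0, 0, 0, 0.4, 0, 0, 0.012, 0, 0, 0, 0.4, 0, 0, 0.015, 0, 0, 0, 0.4, 0, 0, 0.018, 0, 0, 0, 0.4, 0, 0, 0.02, 0, 0, 0, 0.4, 0, 0, 0.02, 0, 0, 0, 0.4, 0, 0, 0.02, 0, 0, 0]}}

```text
time: 34.03
tcp_pos: [0.6226, 0.0526, 0.0602]
tool_rot: [-0.0, 0.031, 1.0, -0.0]
force: [0.5, -0.4, -1.4]
finger_gap: 0.522
finger_force: 18.0
```

```bash
python3 -c "
from h import *
plan((.6227,.0525,.0602))"
```

```text
t 34.03 tcp [0.6226 0.0526 0.0602] rel turn [-0.0001 -0.0001  0.0001] F [ 0.5 -0.4 -1.4] gap 0.522 q [-0.03  0.59  1.62 -0.    0.93 -1.53]
[0.6227 0.0525 0.0602] -> [-0.0002 -0.0003  0.    ]
```

Emit:
{"api": "arm_command", "payload": {"deltas": [0.4, 0, 0, 0.0015, 0, 0, 0, 0.4, 0, 0, 0.003, 0, 0, 0, 0.4, 0, 0, 0.0045, 0, 0, 0, 0.4, 0, 0, 0.0045, 0, 0, 0, 0.4, 0, 0, 0.0045, 0, 0, 0]}}

```text
time: 34.45
tcp_pos: [0.6228, 0.0526, 0.0593]
tool_rot: [0.0, 0.031, 1.0, -0.0]
force: [-2.0, 0.3, 3.1]
finger_gap: 0.522
finger_force: 18.0
```

Emit:
{"api": "arm_command", "payload": {"deltas": [0.55, 0, 0, 0, 0, 0, 0, 0.65, 0, 0, 0, 0, 0, 0, 0.8, 0, 0, 0, 0, 0, 0, 1, 0, 0, 0, 0, 0, 0, 1, 0, 0, -0.05, 0, 0, 0, 1, 0, 0, -0.15, 0, 0, 0, 1, 0, 0, -0.27, 0, 0, 0, 1, 0, 0, -0.4045, 0, 0, 0]}}

```text
time: 35.12
tcp_pos: [0.6213, 0.0526, 0.1799]
tool_rot: [-0.002, 0.031, 1.0, -0.0]
force: [0.2, 0.0, -0.1]
finger_gap: 0.996
finger_force: 0.0
```

Emit:
{"api": "arm_command", "payload": {"deltas": [1, 0.03, -0.1, 0, 0, 0, 0, 1, 0.06, -0.21, 0, 0, 0, 0, 1, 0.1, -0.33, 0, 0, 0, 0, 1, 0.14, -0.45, 0, 0, 0, 0, 1, 0.18, -0.57, 0, 0, 0, 0, 1, 0.22, -0.69, 0, 0, 0, 0, 1, 0.26, -0.81, 0, 0, 0, 0, 1, 0.3, -0.92, 0, 0, 0, 0]}}

```text
time: 35.78
tcp_pos: [0.5147, -0.2191, 0.1804]
tool_rot: [0.0, 0.031, 1.0, -0.0]
force: [1.2, -0.4, 0.6]
finger_gap: 1.004
finger_force: 0.0
```

Emit:
{"api": "arm_command", "payload": {"deltas": [1, 0.03, -0.1, 0, 0, 0, 0, 1, 0.06, -0.2, 0, 0, 0, 0, 1, 0.08, -0.29, 0, 0, 0, 0, 1, 0.082, -0.322, 0, 0, 0, 0, 1, 0.082, -0.322, 0, 0, 0, 0, 1, 0.082, -0.322, 0, 0, 0, 0, 1, 0.082, -0.322, 0.04, 0, 0, 0, 1, 0.082, -0.322, 0.12, 0, 0, 0]}}

```text
time: 36.45
tcp_pos: [0.4873, -0.3117, 0.1465]
tool_rot: [0.002, 0.031, 1.0, -0.001]
force: [0.6, -0.6, -0.0]
finger_gap: 1.003
finger_force: 0.0
```

Emit:
{"api": "arm_command", "payload": {"deltas": [1, 0, 0, 0.09, 0, 0, 0, 1, 0, 0, 0.17, 0, 0, 0, 1, 0, 0, 0.24, 0, 0, 0, 1, 0, 0, 0.275, 0, 0, 0, 1, 0, 0, 0.2835, 0, 0, 0, 1, 0, 0, 0.2835, 0, 0, 0, 1, 0, 0, 0.2835, 0, 0, 0, 1, 0, 0, 0.2835, 0, 0, 0]}}

```text
time: 37.12
tcp_pos: [0.486, -0.3125, 0.0606]
tool_rot: [0.001, 0.031, 1.0, -0.001]
force: [-0.3, -0.2, -0.6]
finger_gap: 1.005
finger_force: 0.0
```

Emit:
{"api": "arm_command", "payload": {"deltas": [0.8, 0, 0, 0, 0, 0, 0, 0.65, 0, 0, 0, 0, 0, 0, 0.55, 0, 0, 0, 0, 0, 0, 0.5, 0, 0, 0, 0, 0, 0, 0.45, 0, 0, 0, 0, 0, 0, 0.4, 0, 0, 0, 0, 0, 0, 0.35, 0, 0, 0, 0, 0, 0, 0.35, 0, 0, 0, 0, 0, 0]}}

```text
time: 37.78
tcp_pos: [0.4849, -0.3122, 0.0592]
tool_rot: [-0.0, 0.031, 1.0, -0.0]
force: [-0.3, -0.4, -0.7]
finger_gap: 0.464
finger_force: 18.0
```

Emit:
{"api": "arm_command", "payload": {"deltas": [0.35, 0, 0, 0, 0, 0, 0, 0.35, 0, 0, 0, 0, 0, 0]}}

```text
time: 37.95
tcp_pos: [0.4849, -0.3122, 0.0592]
tool_rot: [-0.0, 0.031, 1.0, -0.0]
force: [0.9, -0.5, -0.4]
finger_gap: 0.464
finger_force: 18.0
```

Emit:
{"api": "arm_command", "payload": {"deltas": [0.35, 0, 0, -0.02, 0, 0, 0, 0.35, 0, 0, -0.07, 0, 0, 0, 0.35, 0, 0, -0.15, 0, 0, 0, 0.35, 0, 0, -0.24, 0, 0, 0, 0.35, 0, 0, -0.32, 0, 0, 0, 0.35, 0, 0, -0.38, 0, 0, 0, 0.35, -0.03, 0.06, -0.4035, 0, 0, 0, 0.35, -0.07, 0.15, -0.4035, 0, 0, 0]}}

```text
time: 38.62
tcp_pos: [0.5097, -0.2708, 0.1832]
tool_rot: [0.002, 0.033, 0.999, -0.002]
force: [0.0, 0.3, -1.3]
finger_gap: 0.46
finger_force: 18.0
```

Emit:
{"api": "arm_command", "payload": {"deltas": [0.35, -0.05, 0.11, 0, 0, 0, 0, 0.35, -0.1, 0.22, 0, 0, 0, 0, 0.35, -0.15, 0.33, 0, 0, 0, 0, 0.35, -0.2, 0.44, 0, 0, 0, 0, 0.35, -0.25, 0.55, 0, 0, 0, 0, 0.35, -0.29, 0.63, 0, 0, 0, 0, 0.35, -0.3, 0.66, 0, 0, 0, 0, 0.35, -0.3, 0.66, 0, 0, 0, 0]}}

```text
time: 39.28
tcp_pos: [0.6114, -0.0743, 0.1803]
tool_rot: [-0.0, 0.03, 1.0, 0.0]
force: [0.0, -0.6, -2.4]
finger_gap: 0.461
finger_force: 18.0
```

Emit:
{"api": "arm_command", "payload": {"deltas": [0.35, 0, 0, 0.03, 0, 0, 0, 0.35, 0, 0, 0.1, 0, 0, 0, 0.35, 0, 0, 0.18, 0, 0, 0, 0.35, 0, 0, 0.25, 0, 0, 0, 0.35, 0, 0, 0.31, 0, 0, 0, 0.35, 0, 0, 0.35, 0, 0, 0, 0.35, 0, 0, 0.375, 0, 0, 0, 0.35, 0, 0, 0.38, 0, 0, 0]}}

```text
time: 39.95
tcp_pos: [0.6096, -0.0775, 0.0647]
tool_rot: [-0.001, 0.032, 0.999, 0.0]
force: [-0.5, 0.5, -1.1]
finger_gap: 0.46
finger_force: 18.0
```

Emit:
{"api": "arm_command", "payload": {"deltas": [0.35, 0, 0, 0.002, 0, 0, 0, 0.35, 0, 0, 0.006, 0, 0, 0, 0.35, 0, 0, 0.01, 0, 0, 0, 0.35, 0, 0, 0.013, 0, 0, 0, 0.35, 0, 0, 0.016, 0, 0, 0, 0.35, 0, 0, 0.018, 0, 0, 0, 0.35, 0, 0, 0.02, 0, 0, 0, 0.35, 0, 0, 0.02, 0, 0, 0]}}

```text
time: 40.62
tcp_pos: [0.6109, -0.0765, 0.0603]
tool_rot: [-0.0, 0.031, 1.0, -0.0]
force: [-0.3, 0.0, -2.3]
finger_gap: 0.46
finger_force: 18.0
```

Emit:
{"api": "arm_command", "payload": {"deltas": [0.35, 0, 0, 0.0015, 0, 0, 0, 0.35, 0, 0, 0.0025, 0, 0, 0, 0.35, 0, 0, 0.0035, 0, 0, 0, 0.35, 0, 0, 0.0035, 0, 0, 0, 0.35, 0, 0, 0.0035, 0, 0, 0]}}

```text
time: 41.03
tcp_pos: [0.611, -0.0766, 0.0592]
tool_rot: [0.0, 0.031, 1.0, -0.0]
force: [-0.4, -0.5, -1.2]
finger_gap: 0.462
finger_force: 18.0
```

Still slightly above the floor, so I'll ease it down further.

Emit:
{"api": "arm_command", "payload": {"deltas": [0.35, 0, 0, 0.001, 0, 0, 0, 0.35, 0, 0, 0.002, 0, 0, 0, 0.35, 0, 0, 0.002, 0, 0, 0, 0.35, 0, 0, 0.002, 0, 0, 0]}}

```text
time: 41.37
tcp_pos: [0.6114, -0.0767, 0.0592]
tool_rot: [0.0, 0.031, 1.0, -0.0]
force: [-0.9, -0.7, 5.9]
finger_gap: 0.461
finger_force: 18.0
```

Emit:
{"api": "arm_command", "payload": {"deltas": [0.5, 0, 0, 0, 0, 0, 0, 0.6, 0, 0, 0, 0, 0, 0, 0.8, 0, 0, 0, 0, 0, 0, 1, 0, 0, 0, 0, 0, 0, 1, 0, 0, -0.05, 0, 0, 0, 1, 0, 0, -0.15, 0, 0, 0, 1, 0, 0, -0.27, 0, 0, 0, 1, 0, 0, -0.4055, 0, 0, 0]}}

```text
time: 42.03
tcp_pos: [0.6094, -0.0762, 0.1798]
tool_rot: [-0.002, 0.031, 1.0, 0.0]
force: [-0.1, -0.1, 0.1]
finger_gap: 0.98
finger_force: 0.0
```

Emit:
{"api": "arm_command", "payload": {"deltas": [1, 0.07, -0.08, 0, 0, 0, 0, 1, 0.15, -0.18, 0, 0, 0, 0, 1, 0.23, -0.28, 0, 0, 0, 0, 1, 0.31, -0.38, 0, 0, 0, 0, 1, 0.39, -0.48, 0, 0, 0, 0, 1, 0.47, -0.58, 0, 0, 0, 0, 1, 0.55, -0.68, 0, 0, 0, 0, 1, 0.62, -0.76, 0, 0, 0, 0]}}

```text
time: 42.7
tcp_pos: [0.4093, -0.294, 0.1803]
tool_rot: [-0.0, 0.032, 1.0, -0.0]
force: [0.3, -0.5, 0.7]
finger_gap: 1.001
finger_force: 0.0
```

Emit:
{"api": "arm_command", "payload": {"deltas": [1, 0.037, -0.051, 0, 0, 0, 0, 1, 0.037, -0.051, 0, 0, 0, 0, 1, 0.037, -0.051, 0, 0, 0, 0, 1, 0.037, -0.051, 0.03, 0, 0, 0, 1, 0.037, -0.051, 0.1, 0, 0, 0, 1, 0.037, -0.051, 0.19, 0, 0, 0, 1, 0.037, -0.051, 0.27, 0, 0, 0, 1, 0.037, -0.051, 0.34, 0, 0, 0]}}

```text
time: 43.37
tcp_pos: [0.3996, -0.3052, 0.0764]
tool_rot: [-0.0, 0.03, 1.0, 0.0]
force: [-0.3, 0.0, 0.1]
finger_gap: 1.001
finger_force: 0.0
```

Emit:
{"api": "arm_command", "payload": {"deltas": [1, 0, 0, 0.04, 0, 0, 0, 1, 0, 0, 0.06, 0, 0, 0, 1, 0, 0, 0.06, 0, 0, 0, 1, 0, 0, 0.06, 0, 0, 0, 1, 0, 0, 0.06, 0, 0, 0, 0.8, 0, 0, 0.06, 0, 0, 0, 0.7, 0, 0, 0.06, 0, 0, 0, 0.65, 0, 0, 0.06, 0, 0, 0], "grip_force": 20}}

```text
time: 44.03
tcp_pos: [0.3993, -0.3074, 0.061]
tool_rot: [0.0, 0.031, 1.0, -0.001]
force: [-0.2, -0.0, -1.1]
finger_gap: 0.81
finger_force: 0.0
```

Emit:
{"api": "arm_command", "payload": {"deltas": [0.6, 0, 0, 0, 0, 0, 0, 0.55, 0, 0, 0, 0, 0, 0, 0.5, 0, 0, 0, 0, 0, 0, 0.45, 0, 0, 0, 0, 0, 0, 0.45, 0, 0, 0, 0, 0, 0, 0.45, 0, 0, 0, 0, 0, 0, 0.45, 0, 0, 0, 0, 0, 0, 0.45, 0, 0, 0, 0, 0, 0]}}

```text
time: 44.7
tcp_pos: [0.399, -0.3072, 0.0604]
tool_rot: [0.0, 0.031, 1.0, -0.0]
force: [-0.0, -0.1, 3.3]
finger_gap: 0.565
finger_force: 20.0
```

Emit:
{"api": "arm_command", "payload": {"deltas": [0.45, 0, 0, -0.02, 0, 0, 0, 0.45, 0, 0, -0.07, 0, 0, 0, 0.45, 0, 0, -0.15, 0, 0, 0, 0.45, 0, 0, -0.24, 0, 0, 0, 0.45, 0, 0, -0.32, 0, 0, 0, 0.45, 0, 0, -0.38, 0, 0, 0, 0.45, -0.03, 0.07, -0.4, 0, 0, 0, 0.45, -0.07, 0.17, -0.4, 0, 0, 0]}}

```text
time: 45.37
tcp_pos: [0.4242, -0.2595, 0.1826]
tool_rot: [0.002, 0.033, 0.999, -0.002]
force: [0.9, 0.4, -3.1]
finger_gap: 0.566
finger_force: 20.0
```

Emit:
{"api": "arm_command", "payload": {"deltas": [0.45, -0.05, 0.12, 0, 0, 0, 0, 0.45, -0.1, 0.24, 0, 0, 0, 0, 0.45, -0.155, 0.36, 0, 0, 0, 0, 0.45, -0.21, 0.48, 0, 0, 0, 0, 0.45, -0.26, 0.6, 0, 0, 0, 0, 0.45, -0.31, 0.72, 0, 0, 0, 0, 0.45, -0.35, 0.81, 0, 0, 0, 0, 0.45, -0.37, 0.86, 0, 0, 0, 0]}}

```text
time: 46.03
tcp_pos: [0.551, -0.0033, 0.1802]
tool_rot: [0.0, 0.03, 1.0, 0.001]
force: [0.2, -0.7, -2.1]
finger_gap: 0.566
finger_force: 20.0
```

Emit:
{"api": "arm_command", "payload": {"deltas": [0.45, 0, 0, 0, 0, 0, 0, 0.45, 0, 0, 0.04, 0, 0, 0, 0.45, 0, 0, 0.11, 0, 0, 0, 0.45, 0, 0, 0.19, 0, 0, 0, 0.45, 0, 0, 0.26, 0, 0, 0, 0.45, 0, 0, 0.32, 0, 0, 0, 0.45, 0, 0, 0.36, 0, 0, 0, 0.45, 0, 0, 0.37, 0, 0, 0]}}

```text
time: 46.7
tcp_pos: [0.5476, -0.0074, 0.067]
tool_rot: [-0.003, 0.032, 0.999, 0.0]
force: [-0.1, 1.1, -2.2]
finger_gap: 0.566
finger_force: 20.0
```

Emit:
{"api": "arm_command", "payload": {"deltas": [0.45, 0, 0, 0.006, 0, 0, 0, 0.45, 0, 0, 0.012, 0, 0, 0, 0.45, 0, 0, 0.016, 0, 0, 0, 0.45, 0, 0, 0.02, 0, 0, 0, 0.45, 0, 0, 0.023, 0, 0, 0, 0.45, 0, 0, 0.026, 0, 0, 0, 0.45, 0, 0, 0.028, 0, 0, 0, 0.45, 0, 0, 0.028, 0, 0, 0]}}

```text
time: 47.37
tcp_pos: [0.5501, -0.0069, 0.0609]
tool_rot: [0.0, 0.031, 1.0, -0.0]
force: [0.5, -0.4, -2.0]
finger_gap: 0.565
finger_force: 20.0
```

```bash
python3 -c "
from h import *
plan((.5508,-.0072,.0602))"
```

```text
t 47.37 tcp [ 0.5501 -0.0069  0.0609] rel turn [-0.0001  0.      0.0002] F [ 0.5 -0.4 -2. ] gap 0.565 q [-0.14  0.51  1.79 -0.    0.84 -1.65]
[ 0.5508 -0.0072  0.0602] -> [-0.0023 -0.001   0.0025]
```

Emit:
{"api": "arm_command", "payload": {"deltas": [0.45, 0, 0, 0.0015, 0, 0, 0, 0.45, 0, 0, 0.0025, 0, 0, 0, 0.45, 0, 0, 0.0035, 0, 0, 0, 0.45, 0, 0, 0.0035, 0, 0, 0, 0.45, 0, 0, 0.0035, 0, 0, 0]}}

```text
time: 47.78
tcp_pos: [0.5503, -0.0069, 0.0604]
tool_rot: [0.0, 0.031, 1.0, -0.0]
force: [-2.3, -0.0, 4.7]
finger_gap: 0.568
finger_force: 20.0
```

Contact. I'll release, rise, move back a little and compare against the starting picture.

Emit:
{"api": "arm_command", "payload": {"deltas": [0.6, 0, 0, 0, 0, 0, 0, 0.7, 0, 0, 0, 0, 0, 0, 0.85, 0, 0, 0, 0, 0, 0, 1, 0, 0, 0, 0, 0, 0, 1, 0, 0, -0.05, 0, 0, 0, 1, 0, 0, -0.15, 0, 0, 0, 1, 0, 0, -0.27, 0, 0, 0, 1, 0, 0, -0.38, 0, 0, 0]}}

```text
time: 48.45
tcp_pos: [0.5496, -0.0069, 0.1748]
tool_rot: [-0.001, 0.031, 1.0, 0.0]
force: [0.1, -0.4, 0.7]
finger_gap: 0.996
finger_force: 0.0
```

Emit:
{"api": "arm_command", "payload": {"deltas": [1, 0.04, -0.1, -0.02, 0, 0, 0, 1, 0.08, -0.22, -0.05, 0, 0, 0, 1, 0.12, -0.34, -0.1, 0, 0, 0, 1, 0.16, -0.46, -0.12, 0, 0, 0, 1, 0.2, -0.58, -0.12, 0, 0, 0, 1, 0.24, -0.7, -0.12, 0, 0, 0, 1, 0.28, -0.82, -0.12, 0, 0, 0, 1, 0.3, -0.9, -0.12, 0, 0, 0]}}

```text
time: 49.12
tcp_pos: [0.4418, -0.2735, 0.21]
tool_rot: [-0.0, 0.032, 0.999, -0.001]
force: [0.7, 0.6, 0.4]
finger_gap: 0.997
finger_force: 0.0
```

Emit:
{"api": "arm_command", "payload": {"deltas": [1, 0, 0, 0, 0, 0, 0, 1, 0, 0, 0, 0, 0, 0, 1, 0, 0, 0, 0, 0, 0, 1, 0, 0, 0, 0, 0, 0, 1, 0, 0, 0, 0, 0, 0, 1, 0, 0, 0, 0, 0, 0]}}

```text
time: 49.62
tcp_pos: [0.4437, -0.2696, 0.2098]
tool_rot: [-0.0, 0.031, 1.0, 0.0]
force: [-0.0, -0.1, -0.4]
finger_gap: 1.0
finger_force: 0.0
```

```bash
python3 -c "
from h import *
d=cam('top');a=cv2.imread('pics/top0.png')[150:250,235:350];b=np.ascontiguousarray(d['img'][150:250,235:350,::-1])
e=cv2.absdiff(a,b)
im=np.hstack([cv2.resize(np.clip(x*1.6,0,255).astype(np.uint8),None,fx=2.3,fy=2.3,interpolation=cv2.INTER_CUBIC) for x in (a,b,e*2.)]);cv2.imwrite('pics/cmp.png',im)
for n,(u,v,r) in dict(sq=(265,177,14),jar=(324,184,13),reag=(292,211,15),vial=(255,227,8)).items():
  A=cv2.imread('pics/top0.png',0)[v-r:v+r,u-r:u+r];B=cv2.cvtColor(d['img'],cv2.COLOR_RGB2GRAY)[v-r-5:v+r+5,u-r-5:u+r+5]
  A,B=[cv2.resize(x,None,fx=5,fy=5,interpolation=cv2.INTER_CUBIC) for x in(A,B)]
  _,s,_,l=cv2.minMaxLoc(cv2.matchTemplate(B,A,cv2.TM_CCOEFF_NORMED));print(n,round(s,3),(l[0]-25)/5,(l[1]-25)/5)
"
```

```text
sq 0.984 -0.4 -0.2
jar 0.997 0.0 0.0
reag 0.933 -0.4 0.0
vial 0.976 0.0 0.0
```

View pics/cmp.png

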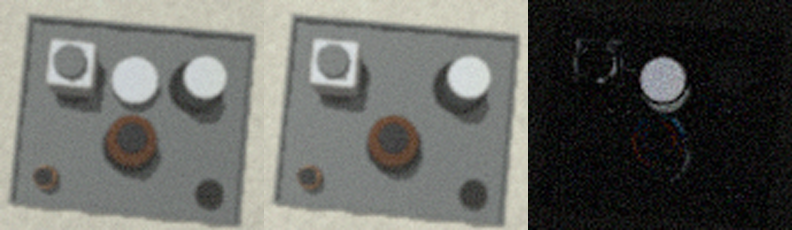

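The three bottles are upright and back within about 1 mm of where they started. The vial hasn't moved, and the pot is on the pan. I'll hand the job in.

```bash
python3 -c "
from bench import robot
print(robot.sign_off())"
```

```text
the job is handed in; nothing more can be done
None
```

The job is handed in at about 50 s on the clock: the pot is on the middle of the balance pan, all three bottles are back upright within about 1 mm of their starting spots, and the vial was not disturbed.

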